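# Fetch the bushing from behind the tall pieces

### The arm

A 7-joint arm with a two-finger parallel gripper is mounted at the origin on the work surface. World frame = base frame: x ahead of the robot, y to its left, z up, the work surface at z = 0. Lengths are in m, angles in degrees, forces in N, time in s.
With the tool pointing down it reaches from about 0.425 to 0.95 m from the base axis. Payload 16.7 kg.
Tool frame: the origin (TCP) lies on the centre line of the jaws, within the pads' length; the fingertips stand 8 mm ahead of it and the grasp point (between the pads) lies 11 mm behind it (arm.tips_ahead is the distance from the TCP to the fingertips, in m); z points along the fingers, x is the direction in which the jaws open and shut, and the axes are right-handed (so a half turn about z gives the same grasp; the last joint's range is limited). The gripper opens to 94 mm and grips with 3 to 60 N. Pads are 16 mm wide; open, the fingers measure 119 mm over their backs; the gripper's body (75 mm by 177 mm) begins 78 mm behind the grasp point.
Start: joints at [58.127, 24.414, 4.234, 92.017, -1.954, 63.644, -3.845], TCP at [0.267, -0.62, 0.213] pointing down, gripper open.
Joint ranges: [-163.25, 163.25], [-28.42, 122.38], [-70.27, 78.77], [12.13, 141.07], [-58.53, 238.53], [9.26, 117.41], [-156.51, 156.51]. Speed limits (degrees/s): [108.29, 108.29, 136.94, 136.94, 172.46, 172.46, 172.46].

### API

Orientations are given as [roll, pitch, yaw] about the fixed x, y, z axes, in that order (R = Rz(yaw) Ry(pitch) Rx(roll)).
In Python, from workcell import get_state, imaging, workorder, arm gives the robot as it stands.
- The arm moves only by the tool move_arm, never from a script. Its argument "series" is a list of rows, each an object of numbers: "dx", "dy", "dz": the shift along the tool's x, y, z in units of 25 mm (1.0 is 25 mm); "turn": the turn about the tool's z in units of 8 degrees (1.0 is 8 degrees). A call has 1 to 12 rows; each row shifts and turns the pose as measured when the row begins, along the tool's axes as they then stand; what a row does not reach is not made up. A row lasts 1/10 s, in which the tool goes at most 50 mm and 8.59 degrees, less where a joint would pass 70% of its speed; a pose out of reach is approached as far as the arm can. A call is refused whole if a number of a shift passes 1 or a number of a turn 1, either way. A call with a gripper value outside its range is refused whole. "hand" is the closure in counts, from 0 (fully open) to 255 (shut), set as the call begins (left out, the last holds). The fingers move at their own pace and stop on an object; the grip force is fixed at half the most. Time passes only in rows, so rows that do not move let the fingers close. It gives the time, the measured TCP pose, the force and the opening at its end, in the units of the state.
- get_state(): the state, without advancing time (a new reading comes with each control period).
- imaging.camera(name): name is "scene" or "top" or "wrist"; returns (picture, depth): 384x512x3 uint8, red, green, blue; 384x512 float32, m along the optical axis (not along the pixel's ray), 0 where there is no reading.
- imaging.camera_model(name): a dict with "camera_matrix" (3x3 intrinsics, pixels), "rvec" (rotation vector, rad) and "tvec" (3), from world to camera coordinates, as OpenCV has them. Camera axes: x right, y down, z forward; pixel columns grow to the right and rows downward; lengths in m; the calibration is good to about 2 mm. A picture is of the moment at which its call begins: read the wrist's pose just before it. camera_model takes no time and is no camera call; for the wrist camera it gives the pose at the moment of the call.
- workorder.finish_job(): hands the job in, once; it reports no verdict.
Trained networks look in the newest picture that a camera, given by its name, has taken for a name from the list of things; names that differ only in an ending like _2 or _b are one class to them, and where a whole thing is asked for, a point or a joint stands for the part that bears it (a point fixed in the world has none). Each returns a list of dicts, best first, with "p" (0 to 1); they miss things now and then, are a little off and sometimes report something else, mostly with a low value. They report only what shows in the picture. A call takes as long as a camera call. They do not tell look-alikes from the thing itself.
- imaging.find_in(camera, thing): "bbox" ([left, top, right, bottom] in pixels, round what is visible of it).
The state is a dict: "time_s": time; "q": joint angles; "qd": joint speeds; "joint_efforts": joint torques, N m; "eef_pos": TCP position; "tool_rot": TCP orientation; "wrist_force": force on the tool from outside, world axes, zero at the start; "ft_torque": the same for the moment, N m; "opening": finger opening in m.
Only numpy, scipy, OpenCV 4.12 (cv2) and the standard library are available. Lean on these libraries where they do the work, as an engineer would, in place of code of your own. Each camera call takes 0.05 s, during which the arm holds its last target.

### The job

Stand the three tall pieces (oil can, slotted block, hexagonal post) from the round stand on the rubber mat, then fetch the short bushing they surround and seat it flat inside the ring of the drilling jig. Only then put the three tall pieces back on the stand, upright, each on the seat where it stood at the start (it may face any way). Never lay or knock any of the four over.

Things in the scene. Friction and masses are not known exactly. Their poses are not given: they have to be found in the camera images.
- oil_can: Small copper oil can, round body 42 mm in diameter, straight from the foot to 82 mm high, then a cone to a short thin spout whose tip is 100 mm high. About 0.22 kg. Origin: centre of the underside, z up.
- slotted_block: Upright bare-steel block, 40 x 40 mm in plan and 100 mm high, with a slot 14 mm wide and 16 mm deep down the middle of its -x face. About 0.5 kg. Origin: centre of the 40 mm square's underside; x and y square to its side faces, z up.
- hex_post: Upright aluminium hexagonal post, 40 mm across flats (46 mm across corners), 110 mm high, dark bore in the top. About 0.35 kg. Origin: centre of the underside; its own x axis, and the directions 60 and 120 degrees from it, are square to its flats; z up.
- bushing: Short round steel bushing (thick-walled tube), 42 mm outside diameter, 24 mm bore, 44 mm high, standing on end in the middle of the stand. About 0.28 kg. Origin: centre of the underside, z up.
- stand: Fixed round dark steel plate on the bench, 166 mm in diameter, 8 mm thick, with four bright round seats 47 mm in diameter: one in the centre (the bushing stands there), three at 53 mm from the centre at 0, 120 and 240 degrees from its x axis (one tall piece on each; which one varies). The gap between bushing and tall pieces is 4 to 12 mm, too little for a finger. Origin: centre of the underside.
- mat: Fixed black rubber mat lying on the bench, 200 mm (its x) by 190 mm (its y), 4 mm thick, empty at the start: the side area. Origin: centre of the underside.
- jig: Fixed grey drilling jig: base 150 x 150 mm, 20 mm thick, with a low steel locating ring in the middle of its top, 58 mm inside and 72 mm outside diameter, standing 6 mm above the base. The floor inside the ring is level with the base's top, 20 mm above the bench. Three screw heads and a loose nut on its corners, 5 to 8 mm high, do not matter. Origin: centre of the underside.
There are look-alikes about, which are no part of the job. Of the things that look like the jig, the smaller one is meant.

How it is judged:
By the outcome, as a careful person would: the job done as asked, in the order asked, and still so for the second after the job is handed in, with the robot touching nothing.
It also fails if it takes over 147 s, if anything falls off the work surface, if the arm or the gripper's body presses on something with over 40 N, if the wrist force passes 120 N, or if a joint passes its speed limit or range.

## Working session

There is one attempt and no reset: what is moved stays moved. The work goes in short steps, Python scripts to look and compute and a tool call to move; the robot and the scene stay as the last step left them, time stands still between calls to the robot, and variables do not carry over. Pictures are saved under pics/ and viewed, and the job is handed in when it is done.

Besides the shell and the picture viewer there is one more tool, called after "Request:" as a command line: name --argument value ..., lists and objects as JSON in quotes. move_arm: Moves the arm, as the interface text tells. Its arguments: {"type":"object","properties":{"series":{"type":"array","items":{"type":"object","properties":{"dx":{"type":"number"},"dy":{"type":"number"},"dz":{"type":"number"},"turn":{"type":"number"}}}},"hand":{"type":"number"}},"required":["series"]}

```bash
ls; mkdir -p pics; cat > h.py <<'E'
import numpy as np, cv2
from workcell import get_state, imaging, workorder, arm
def cam(n):
    M=imaging.camera_model(n); p,d=imaging.camera(n)
    return p,d,M
def pts(d,M):
    K=np.array(M["camera_matrix"]);R=cv2.Rodrigues(np.array(M["rvec"],float))[0];t=np.array(M["tvec"],float).ravel()
    v,u=np.mgrid[:d.shape[0],:d.shape[1]]
    c=np.stack([(u-K[0,2])/K[0,0]*d,(v-K[1,2])/K[1,1]*d,d],-1)
    return (c-t)@R
E
python3 - <<'E'
from h import *
s=get_state();print(s)
for n in("scene","top","wrist"):
    p,d,M=cam(n);cv2.imwrite(f"pics/{n}0.png",p[...,::-1]);np.savez(f"{n}0.npz",p=p,d=d,**{k:np.array(M[k]) for k in("camera_matrix","rvec","tvec")})
    for t in("oil_can","slotted_block","hex_post","bushing","stand","mat","jig"):
        if n!="wrist": print(n,t,[(np.round(x["bbox"]),round(x["p"],2)) for x in imaging.find_in(n,t)])
E
```

```text
pics
{'time_s': 0.0, 'q': array([58.12684132, 24.4500564 ,  4.22934619, 92.05089531, -1.95406068,
       63.64623173, -3.84375865]), 'qd': array([ 0.0357674 ,  0.03781267, -0.14081535,  0.16064392,  0.05062582,
        0.06127947, -0.04797461]), 'joint_efforts': array([ 1.13616741e-03, -9.35836744e+01,  3.66743445e+00, -4.54196119e+01,
       -4.87819116e-02,  1.99923111e-02,  8.59947249e-05]), 'eef_pos': array([ 0.2668949 , -0.619519  ,  0.21278023]), 'tool_rot': array([ 1.79995527e+02,  7.49597013e-02, -6.66918643e+01]), 'wrist_force': array([-0.8337444 ,  0.1044684 , -0.02143872]), 'ft_torque': array([ 0.03349695, -0.02957658, -0.00294655]), 'opening': 0.09430563643833954}
scene oil_can [(array([315., 250., 332., 288.]), 0.63)]
scene slotted_block [(array([277., 230., 303., 275.]), 0.81)]
scene hex_post [(array([312., 217., 332., 251.]), 0.75)]
scene bushing [(array([302., 252., 317., 274.]), 0.75)]
scene stand [(array([278., 246., 343., 294.]), 0.91)]
scene mat [(array([185., 193., 273., 243.]), 0.74), (array([309., 219., 333., 252.]), 0.36)]
scene jig [(array([208., 116., 281., 154.]), 0.69)]
top oil_can [(array([ 87., 175., 111., 190.]), 0.81)]
top slotted_block [(array([117., 152., 147., 180.]), 0.74), (array([ 86., 174., 112., 194.]), 0.42)]
top hex_post [(array([112., 187., 146., 212.]), 0.81)]
top bushing [(array([112., 177., 131., 191.]), 0.63)]
top stand [(array([100., 163., 155., 215.]), 0.59)]
top mat [(array([198., 126., 269., 198.]), 0.8)]
top jig [(array([314., 126., 380., 191.]), 0.83), (array([357., 205., 452., 300.]), 0.73)]
```

View pics/scene0.png

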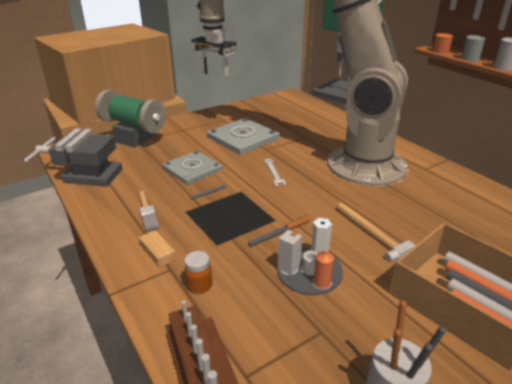

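View pics/top0.png

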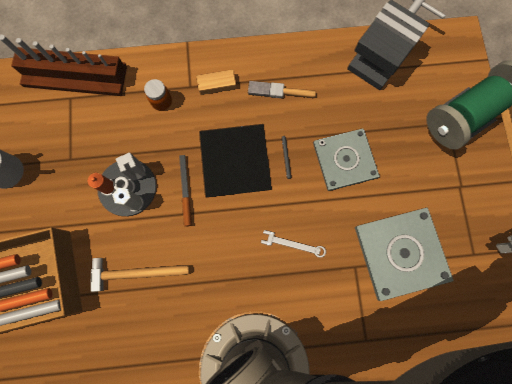

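View pics/wrist0.png

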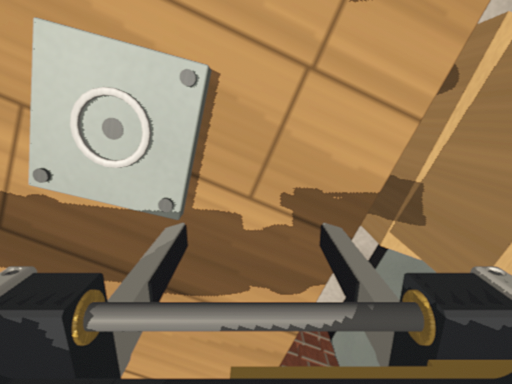

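```bash
python3 - <<'E'
from h import *
for n in("top","scene"):
    z=np.load(n+"0.npz");M={k:z[k] for k in("camera_matrix","rvec","tvec")};P=pts(z["d"],M);p=z["p"]
    print(n,M["camera_matrix"].round(1).tolist(), (-cv2.Rodrigues(M["rvec"])[0].T@M["tvec"].ravel()).round(3))
    x=P.reshape(-1,3)
    if n=="top":
        for u,v in[(235,160),(346,158),(405,253),(127,205),(127,160),(122,184),(121,197),(100,182),(95,180),(185,190)]:print((u,v),P[v,u].round(3))
    # high points near stand
    m=(np.hypot(x[:,0]-.48,x[:,1]-.37)<.12)
    for lo,hi in((.006,.012),(.045,.06),(.085,.1),(.1,.112),(.112,.13)):
        s=x[m&(x[:,2]>lo)&(x[:,2]<hi)];print(lo,hi,len(s),s.mean(0).round(3) if len(s) else'',s.min(0).round(3) if len(s) else'',s.max(0).round(3) if len(s) else'')
    if n=="top":
        # mat: dark
        g=p.max(-1)
        mm=np.zeros(g.shape,np.uint8);mm[115:205,190:280]=(g[115:205,190:280]<45)
        c=max(cv2.findContours(mm,0,2)[0],key=cv2.contourArea);r=cv2.minAreaRect(c);print(r)
        for b in cv2.boxPoints(r):print(b,P[int(round(b[1])),int(round(b[0]))].round(3))
        J=P[120:198,308:385].reshape(-1,3);J=J[(J[:,2]>.015)&(J[:,2]<.024)];r=cv2.minAreaRect(J[:,:2].astype(np.float32));print("jig",r,len(J))
cv2.imwrite("pics/topc.png",cv2.resize(np.load("top0.npz")["p"][140:225,80:200,::-1],None,fx=6,fy=6,interpolation=2))
cv2.imwrite("pics/scc.png",cv2.resize(np.load("scene0.npz")["p"][200:310,220:360,::-1],None,fx=5,fy=5,interpolation=2))
E
```

```text
top [[384.1, 0.0, 256.8], [0.0, 384.1, 190.6], [0.0, 0.0, 1.0]] [ 0.254 -0.031  1.07 ]
(235, 160) [ 0.254 -0.031  1.07 ]
(346, 158) [ 0.538 -0.314  0.019]
(405, 253) [ 0.258 -0.431  0.024]
(127, 205) [0.45  0.288 0.09 ]
(127, 160) [0.566 0.278 0.106]
(122, 184) [0.529 0.327 0.005]
(121, 197) [0.467 0.293 0.117]
(100, 182) [0.518 0.355 0.091]
(95, 180) [0.523 0.365 0.099]
(185, 190) [0.492 0.149 0.012]
0.006 0.012 719 [0.505 0.322 0.008] [0.438 0.251 0.006] [0.596 0.398 0.012]
0.045 0.06 186 [0.514 0.315 0.051] [0.449 0.271 0.045] [0.558 0.377 0.06 ]
0.085 0.1 245 [0.517 0.345 0.093] [0.449 0.272 0.085] [0.56 0.39 0.1 ]
0.1 0.112 152 [0.532 0.299 0.106] [0.45 0.27 0.1 ] [0.577 0.375 0.112]
0.112 0.13 215 [0.471 0.294 0.116] [0.451 0.273 0.112] [0.492 0.316 0.121]
((234.94508361816406, 160.506103515625), (66.14849090576172, 65.81719970703125), 83.6598129272461)
[198.58533 131.26828] [0.667 0.099 0.002]
[263.99997 124.00001] [ 0.67  -0.093  0.002]
[271.30484 189.74393] [ 0.471 -0.093 -0.002]
[205.8902 197.0122] [ 0.47   0.094 -0.005]
jig ((0.5376322269439697, -0.3127744793891907), (0.1506592184305191, 0.15091705322265625), 8.7068510055542) 2420
scene [[432.2, 0.0, 262.4], [0.0, 432.2, 187.4], [0.0, 0.0, 1.0]] [1.072 0.919 0.763]
0.006 0.012 867 [0.532 0.348 0.008] [0.437 0.251 0.006] [0.597 0.401 0.012]
0.045 0.06 330 [0.521 0.329 0.052] [0.453 0.282 0.045] [0.577 0.393 0.06 ]
0.085 0.1 331 [0.523 0.343 0.093] [0.455 0.272 0.085] [0.577 0.393 0.1  ]
0.1 0.112 214 [0.528 0.308 0.106] [0.453 0.269 0.1  ] [0.576 0.38  0.112]
0.112 0.13 175 [0.471 0.298 0.117] [0.448 0.274 0.112] [0.491 0.319 0.121]
```

View pics/topc.png

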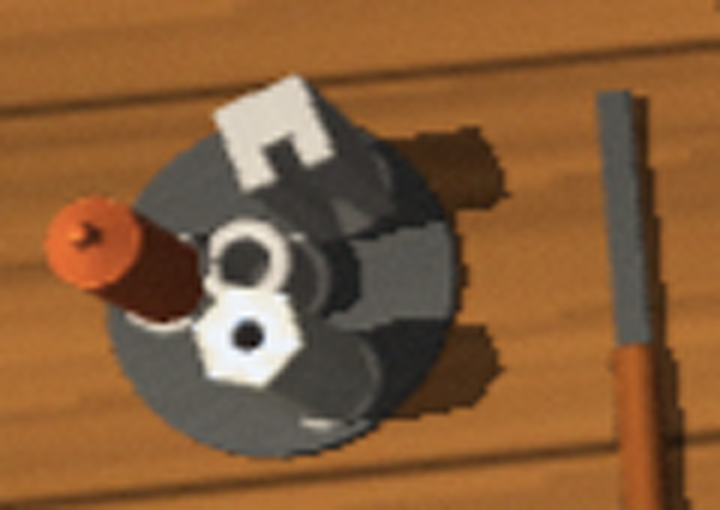

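View pics/scc.png

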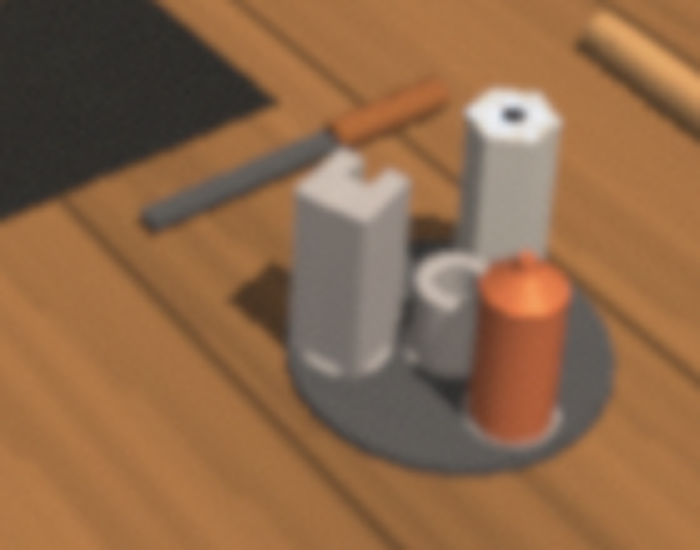

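```bash
cat >> h.py <<'E'
def circ(s):
    A=np.c_[2*s[:,:2],np.ones(len(s))];b=(s[:,:2]**2).sum(1);c=np.linalg.lstsq(A,b,rcond=None)[0]
    return c[:2],np.sqrt(c[2]+c[0]**2+c[1]**2)
def go(x=None,y=None,z=None,yaw=None):
    s=get_state();p=s["eef_pos"];w=s["tool_rot"][2];a=np.radians(w)
    d=np.array([(x if x is not None else p[0])-p[0],(y if y is not None else p[1])-p[1]])
    ex=np.array([np.cos(a),np.sin(a)]);ey=np.array([np.sin(a),-np.cos(a)])
    dy=0 if yaw is None else (yaw-w+90)%180-90
    print("t%.1f pos %s yaw %.2f F %s op %.4f"%(s["time_s"],p.round(4),w,s["wrist_force"].round(1),s["opening"]),"\n total units dx %.3f dy %.3f dz %.3f turn %.3f"%(d@ex/.025,d@ey/.025,0 if z is None else (p[2]-z)/.025,-dy/8), "rp",s["tool_rot"][:2].round(2),"q",s["q"].round(0))
    if yaw is not None:
        a2=np.radians(w+dy);ex=np.array([np.cos(a2),np.sin(a2)]);ey=np.array([np.sin(a2),-np.cos(a2)]);print(" after turn: dx %.3f dy %.3f"%(d@ex/.025,d@ey/.025))
E
python3 - <<'E'
from h import *
ref=dict(can=(.52,.37),block=(.56,.29),hex=(.471,.295))
for n in("top","scene"):
    z=np.load(n+"0.npz");M={k:z[k] for k in("camera_matrix","rvec","tvec")};P=pts(z["d"],M);x=P.reshape(-1,3)
    for k,c in ref.items():
        m=(np.hypot(x[:,0]-c[0],x[:,1]-c[1])<.035)
        zt=dict(can=(.06,.087),block=(.104,.112),hex=(.113,.122))[k]
        s=x[m&(x[:,2]>zt[0])&(x[:,2]<zt[1])]
        if k=="can": print(n,k,circ(s))
        elif k=="block": print(n,k,cv2.minAreaRect(s[:,:2].astype(np.float32)))
        else:
            print(n,k,s[:,:2].min(0)/2+s[:,:2].max(0)/2)
            print(cv2.approxPolyDP(cv2.convexHull(s[:,:2].astype(np.float32)),.004,True)[:,0].round(3).tolist())
    m=(np.hypot(x[:,0]-.517,x[:,1]-.318)<.026)&(x[:,2]>.048)&(x[:,2]<.056)
    s=x[m];print("bush",circ(s),len(s))
go(.55,-.2,.3)
E
```

```text
top can (array([0.52617569, 0.36969131]), np.float64(0.0203846973665002))
top block ((0.5619872212409973, 0.28377121686935425), (0.04159936308860779, 0.04074888303875923), 19.5147762298584)
top hex [0.4715219 0.2944473]
[[0.492000013589859, 0.30399999022483826], [0.47699999809265137, 0.3160000145435333], [0.45899999141693115, 0.31200000643730164], [0.45100000500679016, 0.2879999876022339], [0.46700000762939453, 0.27300000190734863], [0.4860000014305115, 0.2770000100135803]]
bush (array([0.52002671, 0.31692776]), np.float64(0.01679062478520405)) 88
scene can (array([0.52435741, 0.37123032]), np.float64(0.02011429103205561))
scene block ((0.5590429902076721, 0.2852294445037842), (0.043786413967609406, 0.044158171862363815), 18.62759017944336)
scene hex [0.46944722 0.29657217]
[[0.49000000953674316, 0.3019999861717224], [0.47699999809265137, 0.3190000057220459], [0.45399999618530273, 0.3109999895095825], [0.4480000138282776, 0.28999999165534973], [0.460999995470047, 0.27399998903274536], [0.48399999737739563, 0.27799999713897705]]
bush (array([0.51916605, 0.31881528]), np.float64(0.016607345444727646)) 90
t0.8 pos [ 0.267  -0.6199  0.2135] yaw -66.70 F [ 0.1 -0.1  0.1] op 0.0939 
 total units dx -10.948 dy -17.040 dz -3.461 turn 0.000 rp [-180.    0.] q [58. 24.  4. 92. -2. 64. -4.]
```

Request:
move_arm --series '[{"dx": -0.6, "dy": -0.95, "dz": -0.35}, {"dx": -0.6, "dy": -0.95, "dz": -0.35}, {"dx": -0.6, "dy": -0.95, "dz": -0.35}, {"dx": -0.6, "dy": -0.95, "dz": -0.35}, {"dx": -0.6, "dy": -0.95, "dz": -0.35}, {"dx": -0.6, "dy": -0.95, "dz": -0.35}, {"dx": -0.6, "dy": -0.95, "dz": -0.35}, {"dx": -0.6, "dy": -0.95, "dz": -0.35}, {"dx": -0.6, "dy": -0.95, "dz": -0.35}, {"dx": -0.6, "dy": -0.95, "dz": -0.35}]'

```text
schema error: expected keys dx, dy, dz, turn
```

```bash
python3 -c "
from h import *
go(.6,.0,.3,-90)"
```

```text
t0.8 pos [ 0.267  -0.6199  0.2135] yaw -66.70 F [ 0.1 -0.1  0.1] op 0.0939 
 total units dx -17.504 dy -22.042 dz -3.461 turn 2.913 rp [-180.    0.] q [58. 24.  4. 92. -2. 64. -4.]
 after turn: dx -24.796 dy -13.319
```

Request:
move_arm --series '[{"dx": -0.6, "dy": -0.95, "dz": -0.35, "turn": 0}, {"dx": -0.6, "dy": -0.95, "dz": -0.35, "turn": 0}, {"dx": -0.6, "dy": -0.95, "dz": -0.35, "turn": 0}, {"dx": -0.6, "dy": -0.95, "dz": -0.35, "turn": 0}, {"dx": -0.6, "dy": -0.95, "dz": -0.35, "turn": 0}, {"dx": -0.6, "dy": -0.95, "dz": -0.35, "turn": 0}, {"dx": -0.6, "dy": -0.95, "dz": -0.35, "turn": 0}, {"dx": -0.6, "dy": -0.95, "dz": -0.35, "turn": 0}, {"dx": -0.6, "dy": -0.95, "dz": -0.35, "turn": 0}, {"dx": -0.6, "dy": -0.95, "dz": -0.35, "turn": 0}]'

```text
time_s: 1.85
eef_pos: [0.4281, -0.3825, 0.3029]
tool_rot: [179.9, 0.0, -67.1]
wrist_force: [0.3, -0.6, -0.2]
opening: 0.0941
```

```bash
python3 -c "
from h import *
go(.6,.0,.3,-90)"
```

```text
t1.9 pos [ 0.4281 -0.3825  0.3029] yaw -67.11 F [ 0.3 -0.6 -0.2] op 0.0941 
 total units dx -11.421 dy -12.287 dz 0.115 turn 2.862 rp [1.7989e+02 4.0000e-02] q [ 38.  11.  -3.  99.   1.  70. -32.]
 after turn: dx -15.302 dy -6.876
```

```bash
python3 - <<'E'
from h import *
M=imaging.camera_model("wrist");R=cv2.Rodrigues(np.array(M["rvec"],float))[0];c=-R.T@np.array(M["tvec"]).ravel()
s=get_state();a=np.radians(s["tool_rot"][2]);d=c-s["eef_pos"]
print(c, "tool offs x,y",d[0]*np.cos(a)+d[1]*np.sin(a),d[0]*np.sin(a)-d[1]*np.cos(a),d[2],"fwd",R[2], R[2,0]*np.cos(a)+R[2,1]*np.sin(a),R[2,0]*np.sin(a)-R[2,1]*np.cos(a))
print(M["camera_matrix"])
E
```

```text
[ 0.50290288 -0.35176303  0.47507   ] tool offs x,y 0.0007449618549930058 -0.08087551877259525 0.1722068457768003 fwd [-0.25761704 -0.10817944 -0.96017221] -0.0005616545767925113 0.27940833057325215
[[274.34308834   0.         253.17040615]
 [  0.         274.34308834 195.44861905]
 [  0.           0.           1.        ]]
```

Request:
move_arm --series '[{"dx": -0.9, "dy": -0.8, "dz": 0, "turn": 0}, {"dx": -0.9, "dy": -0.8, "dz": 0, "turn": 0}, {"dx": -0.9, "dy": -0.8, "dz": 0, "turn": 0}, {"dx": -0.9, "dy": -0.8, "dz": 0, "turn": 0}, {"dx": -0.9, "dy": -0.8, "dz": 0, "turn": 0}, {"dx": -0.9, "dy": -0.8, "dz": 0, "turn": 0}, {"dx": -0.9, "dy": -0.8, "dz": 0, "turn": 0}, {"dx": -0.9, "dy": -0.8, "dz": 0, "turn": 0}, {"dx": -0.9, "dy": -0.8, "dz": 0, "turn": 0}, {"dx": -0.9, "dy": -0.8, "dz": 0, "turn": 0}, {"dx": -0.9, "dy": -0.8, "dz": 0, "turn": 0}, {"dx": -0.9, "dy": -0.8, "dz": 0, "turn": 0}]'

```text
time_s: 3.05
eef_pos: [0.5486, -0.0267, 0.3059]
tool_rot: [-179.9, -0.3, -67.2]
wrist_force: [0.2, -0.9, -1.8]
opening: 0.094
```

```bash
python3 -c "
from h import *
go(.5,.25,.3,-80)"
```

```text
t3.0 pos [ 0.5486 -0.0267  0.3059] yaw -67.16 F [ 0.2 -0.9 -1.8] op 0.0940 
 total units dx -10.955 dy -2.504 dz 0.236 turn 1.604 rp [-179.87   -0.27] q [ 13.   9. -19. 101.   3.  70. -74.]
 after turn: dx -11.238 dy -0.008
```

Request:
move_arm --series '[{"dx": -0.95, "dy": -0.3, "dz": 0, "turn": 0}, {"dx": -0.95, "dy": -0.3, "dz": 0, "turn": 0}, {"dx": -0.95, "dy": -0.3, "dz": 0, "turn": 0}, {"dx": -0.95, "dy": -0.3, "dz": 0, "turn": 0}, {"dx": -0.95, "dy": -0.3, "dz": 0, "turn": 0}, {"dx": -0.95, "dy": -0.3, "dz": 0, "turn": 0}, {"dx": -0.95, "dy": -0.3, "dz": 0, "turn": 0}, {"dx": -0.95, "dy": -0.3, "dz": 0, "turn": 0}, {"dx": -0.95, "dy": -0.3, "dz": 0, "turn": 0}, {"dx": -0.95, "dy": -0.3, "dz": 0, "turn": 0}, {"dx": -0.95, "dy": -0.3, "dz": 0, "turn": 0}, {"dx": -0.95, "dy": -0.3, "dz": 0, "turn": 0}]'

```text
time_s: 4.25
eef_pos: [0.5198, 0.2837, 0.306]
tool_rot: [-179.7, -0.3, -67.2]
wrist_force: [1.1, 0.1, -0.7]
opening: 0.0936
```

```bash
python3 - <<'E'
from h import *
go(.52,.32,.3)
p,d,M=cam("wrist");cv2.imwrite("pics/w1.png",p[...,::-1]);np.savez("w1.npz",p=p,d=d,**{k:np.array(M[k]) for k in("camera_matrix","rvec","tvec")})
E
```

```text
t4.2 pos [0.5198 0.2837 0.306 ] yaw -67.19 F [ 1.1  0.1 -0.7] op 0.0936 
 total units dx -1.336 dy -0.569 dz 0.241 turn 0.000 rp [-179.7    -0.32] q [ -11.   15.  -30.   95.    8.   72. -109.]
```

View pics/w1.png

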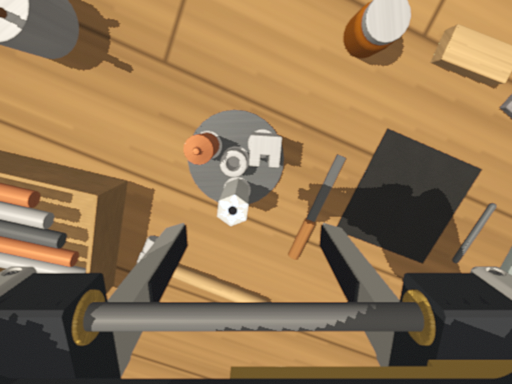

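```bash
cat > meas.py <<'E'
from h import *
from scipy.optimize import minimize
def hexfit(s):
    def f(v):
        a=v[2]+np.radians(60)*np.arange(6);q=(s[:,:2]-v[:2])@np.array([np.cos(a),np.sin(a)])
        e=q.max(1)-v[3]; return 1e4*np.mean(np.maximum(e,0)**2)*50+ v[3]*1.0
    best=None
    for a0 in np.radians([0,15,30,45]):
        r=minimize(f,[s[:,0].mean(),s[:,1].mean(),a0,.02],method="Nelder-Mead",options=dict(xatol=1e-5,fatol=1e-9,maxiter=4000))
        if best is None or r.fun<best.fun:best=r
    return best.x[:2],np.degrees(best.x[2])%60,best.x[3]
def measure(d,M,c0=None):
    P=pts(d,M);x=P[d>0]
    def near(c,r,lo,hi): return x[(np.hypot(x[:,0]-c[0],x[:,1]-c[1])<r)&(x[:,2]>lo)&(x[:,2]<hi)]
    ref=c0 or dict(can=(.525,.37),block=(.56,.285),hex=(.471,.296),bush=(.519,.318))
    if "can" in ref:
        s=near(ref["can"],.035,.05,.088);print("can",circ(s),len(s)); s=near(ref["can"],.035,.101,.115);print("  tip",s.mean(0),len(s))
    if "block" in ref:
        s=near(ref["block"],.035,.099,.113);print("block",cv2.minAreaRect(s[:,:2].astype(np.float32)),len(s),s.mean(0))
    if "hex" in ref:
        s=near(ref["hex"],.035,.112,.123);print("hex",hexfit(s),s.mean(0),len(s))
    if "bush" in ref:
        s=near(ref["bush"],.026,.048,.056);print("bush",circ(s),s.mean(0),len(s),s[:,:2].min(0)/2+s[:,:2].max(0)/2)
E
python3 - <<'E'
from meas import *
for n in("w1","top0","scene0"):
    z=np.load(n+".npz");print(n);measure(z["d"],{k:z[k] for k in("camera_matrix","rvec","tvec")})
    P=pts(z["d"],z);x=P[z["d"]>0]
    s=x[(np.hypot(x[:,0]-.52,x[:,1]-.32)<.1)&(x[:,2]>.005)&(x[:,2]<.012)];h=cv2.minEnclosingCircle(s[:,:2].astype(np.float32));print("stand",h)
    if n=="w1": print(P[200,410],P[150,440], )
E
```

```text
w1
can (array([0.52450808, 0.36731613]), np.float64(0.020799874064989735)) 106
  tip [0.52547187 0.3668341  0.10595668] 72
block ((0.5605514645576477, 0.28153178095817566), (0.04004177451133728, 0.04002079740166664), 19.020339965820312) 793 [0.56278601 0.28239141 0.1090629 ]
hex (array([0.46960908, 0.29171704]), np.float64(44.87266213925029), np.float64(0.020070489670546008)) [0.4706428  0.29211147 0.11903963] 725
bush (array([0.51894869, 0.31459739]), np.float64(0.01684342886573581)) [0.51903272 0.3145618  0.05286728] 376 [0.51854886 0.31450678]
stand ((0.5184844136238098, 0.3134731948375702), 0.08267684280872345)
[ 0.5719658  -0.00631722  0.00279178] [ 0.66982778 -0.00626764  0.00292381]
top0
can (array([0.5260703 , 0.36900677]), np.float64(0.01996630348258572)) 108
  tip [0.52514279 0.36819358 0.10521272] 14
block ((0.5619482398033142, 0.2838102877140045), (0.041704095900058746, 0.040717337280511856), 19.198930740356445) 223 [0.56290032 0.28402614 0.10614679]
hex (array([0.47157001, 0.29407918]), np.float64(49.04857850323434), np.float64(0.020776699968837457)) [0.47099981 0.2941339  0.11634554] 215
bush (array([0.52002671, 0.31692776]), np.float64(0.01679062478520405)) [0.52328944 0.31733831 0.05040225] 88 [0.52300669 0.3164724 ]
stand ((0.517835795879364, 0.31578007340431213), 0.08425725996494293)
scene0
can (array([0.52101695, 0.36672304]), np.float64(0.02483776616272176)) 228
  tip [0.52529964 0.37249415 0.10521423] 21
block ((0.5592518448829651, 0.2851817309856415), (0.044304318726062775, 0.04412249103188515), 18.042404174804688) 223 [0.56337268 0.28852848 0.10644106]
hex (array([0.46890439, 0.29672416]), np.float64(41.9880233325701), np.float64(0.021175056340252494)) [0.47131801 0.29771179 0.11709371] 175
bush (array([0.51953487, 0.31839635]), np.float64(0.01662732015225959)) [0.52172959 0.3159065  0.05127994] 91 [0.51889395 0.31809196]
stand ((0.5185154676437378, 0.3182500898838043), 0.083806112408638)
```

```bash
python3 -c "
from h import *
go(.5605,.283,.2,-71)"
```

```text
t4.3 pos [0.5184 0.2881 0.306 ] yaw -66.96 F [-3.6  2.1  0.2] op 0.0942 
 total units dx 0.846 dy -1.468 dz 4.239 turn 0.505 rp [-179.69   -0.2 ] q [ -11.   15.  -30.   95.    8.   72. -109.]
 after turn: dx 0.740 dy -1.524
```

Request:
move_arm --hand 70 --series '[{"dx": 0.2, "dy": -0.4, "dz": 0.6, "turn": 0.25}, {"dx": 0.2, "dy": -0.4, "dz": 0.6, "turn": 0.25}, {"dx": 0.2, "dy": -0.4, "dz": 0.6, "turn": 0}, {"dx": 0.1, "dy": -0.3, "dz": 0.6, "turn": 0}, {"dx": 0, "dy": 0, "dz": 0.6, "turn": 0}, {"dx": 0, "dy": 0, "dz": 0.6, "turn": 0}, {"dx": 0, "dy": 0, "dz": 0.4, "turn": 0}, {"dx": 0, "dy": 0, "dz": 0, "turn": 0}, {"dx": 0, "dy": 0, "dz": 0, "turn": 0}]'

```text
time_s: 5.2
eef_pos: [0.5609, 0.2866, 0.2002]
tool_rot: [-179.7, -0.1, -70.7]
wrist_force: [-0.4, -0.8, 0.6]
opening: 0.0683
```

```bash
python3 - <<'E'
from meas import *
go(.5605,.283,.067,-71)
p,d,M=cam("wrist");cv2.imwrite("pics/w2.png",p[...,::-1]);measure(d,M)
go(.5605,.283,.067,-71)
E
```

```text
t5.2 pos [0.5609 0.2866 0.2002] yaw -70.71 F [-0.4 -0.8  0.6] op 0.0683 
 total units dx 0.132 dy 0.062 dz 5.328 turn 0.036 rp [-1.7968e+02 -1.4000e-01] q [ -12.   23.  -28.   98.   12.   62. -114.]
 after turn: dx 0.133 dy 0.061
can (array([0.52420501, 0.3673249 ]), np.float64(0.020980894600817653)) 362
  tip [0.52634767 0.36653744 0.10613048] 120
block ((0.5607810020446777, 0.28184622526168823), (0.040260232985019684, 0.03994240611791611), 18.89951515197754) 1386 [0.5638596  0.28300598 0.10887321]
hex (array([0.46980474, 0.291841  ]), np.float64(45.780852433459756), np.float64(0.020237381259724074)) [0.47162263 0.29230501 0.11882282] 1231
bush (array([0.51946374, 0.31476572]), np.float64(0.01684817938341269)) [0.5195966  0.31484256 0.05268964] 608 [0.51883016 0.3147778 ]
t5.2 pos [0.5609 0.2866 0.2003] yaw -70.71 F [ 0.5  0.  -0.2] op 0.0681 
 total units dx 0.131 dy 0.061 dz 5.331 turn 0.036 rp [-1.7967e+02 -1.4000e-01] q [ -12.   23.  -28.   98.   12.   62. -114.]
 after turn: dx 0.132 dy 0.061
```

View pics/w2.png

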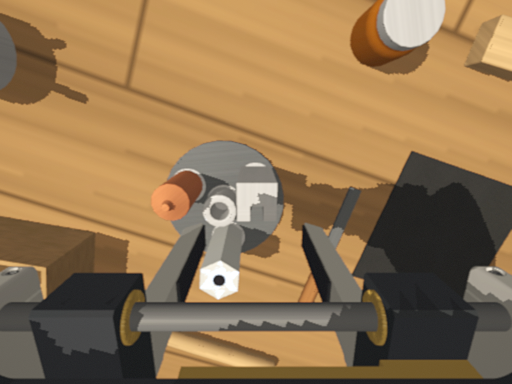

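Request:
move_arm --series '[{"dx": 0.16, "dy": 0, "dz": 0.6, "turn": 0}, {"dx": 0, "dy": 0, "dz": 0.7, "turn": 0}, {"dx": 0, "dy": 0, "dz": 0.7, "turn": 0}, {"dx": 0, "dy": 0, "dz": 0.7, "turn": 0}, {"dx": 0, "dy": 0, "dz": 0.7, "turn": 0}, {"dx": 0, "dy": 0, "dz": 0.7, "turn": 0}, {"dx": 0, "dy": 0, "dz": 0.6, "turn": 0}, {"dx": 0, "dy": 0, "dz": 0.4, "turn": 0}, {"dx": 0, "dy": 0, "dz": 0.2, "turn": 0}, {"dx": 0, "dy": 0, "dz": 0, "turn": 0}, {"dx": 0, "dy": 0, "dz": 0, "turn": 0}]'

```text
time_s: 6.35
eef_pos: [0.5655, 0.2816, 0.0616]
tool_rot: [-179.3, -0.1, -70.7]
wrist_force: [0.2, -0.4, 1.4]
opening: 0.0682
```

```bash
python3 -c "
from h import *
go(.561,.282,.067,-71)"
```

```text
t6.3 pos [0.5655 0.2816 0.0616] yaw -70.74 F [ 0.2 -0.4  1.4] op 0.0682 
 total units dx -0.076 dy 0.165 dz -0.214 turn 0.032 rp [-1.7929e+02 -1.4000e-01] q [ -14.   32.  -25.  104.   18.   48. -118.]
 after turn: dx -0.075 dy 0.166
```

Request:
move_arm --series '[{"dx": -0.07, "dy": 0.16, "dz": -0.22, "turn": 0}, {"dx": 0, "dy": 0, "dz": 0, "turn": 0}]'

```text
time_s: 6.55
eef_pos: [0.5613, 0.2823, 0.0686]
tool_rot: [-179.2, -0.1, -70.7]
wrist_force: [-0.8, 0.3, 0.9]
opening: 0.0686
```

```bash
python3 -c "
from h import *
go(.561,.282,.067,-71)"
```

```text
t6.5 pos [0.5613 0.2823 0.0686] yaw -70.75 F [-0.8  0.3  0.9] op 0.0686 
 total units dx 0.010 dy 0.015 dz 0.066 turn 0.032 rp [-1.792e+02 -1.200e-01] q [ -14.   31.  -25.  104.   17.   48. -118.]
 after turn: dx 0.010 dy 0.015
```

Request:
move_arm --hand 255 --series '[{"dx": 0, "dy": 0, "dz": 0, "turn": 0}, {"dx": 0, "dy": 0, "dz": 0, "turn": 0}, {"dx": 0, "dy": 0, "dz": 0, "turn": 0}, {"dx": 0, "dy": 0, "dz": 0, "turn": 0}, {"dx": 0, "dy": 0, "dz": 0, "turn": 0}, {"dx": 0, "dy": 0, "dz": 0, "turn": 0}, {"dx": 0, "dy": 0, "dz": 0, "turn": 0}, {"dx": 0, "dy": 0, "dz": 0, "turn": 0}]'

```text
time_s: 7.35
eef_pos: [0.5619, 0.2828, 0.0702]
tool_rot: [-179.1, -0.1, -70.7]
wrist_force: [-0.4, -0.2, 1.5]
opening: 0.0397
```

```bash
python3 -c "
from h import *
go(.62,.05,.22,-71)"
```

```text
t7.3 pos [0.5619 0.2828 0.0702] yaw -70.74 F [-0.4 -0.2  1.5] op 0.0397 
 total units dx 9.557 dy 0.878 dz -5.991 turn 0.032 rp [-1.7907e+02 -1.1000e-01] q [ -14.   31.  -25.  104.   17.   48. -118.]
 after turn: dx 9.560 dy 0.835
```

Request:
move_arm --series '[{"dx": 0, "dy": 0, "dz": -0.3, "turn": 0}, {"dx": 0, "dy": 0, "dz": -0.6, "turn": 0}, {"dx": 0, "dy": 0, "dz": -0.8, "turn": 0}, {"dx": 0, "dy": 0, "dz": -0.8, "turn": 0}, {"dx": 0, "dy": 0, "dz": -0.8, "turn": 0}, {"dx": 0, "dy": 0, "dz": -0.8, "turn": 0}, {"dx": 0, "dy": 0, "dz": -0.8, "turn": 0}, {"dx": 0, "dy": 0, "dz": -0.6, "turn": 0}, {"dx": 0, "dy": 0, "dz": -0.4, "turn": 0}, {"dx": 0, "dy": 0, "dz": 0, "turn": 0}]'

```text
time_s: 8.35
eef_pos: [0.5565, 0.2808, 0.2286]
tool_rot: [-179.4, -0.1, -70.7]
wrist_force: [0.5, 0.1, -6.5]
opening: 0.0398
```

```bash
python3 - <<'E'
from h import *
go(.62,.05,.22,-71)
p,d,M=cam("wrist");cv2.imwrite("pics/w3.png",p[...,::-1])
x=pts(d,M)[d>0];print("mat?",[ (np.round(k["bbox"]),k["p"]) for k in imaging.find_in("wrist","mat")])
P=pts(d,M);g=p.max(-1)
E
```

```text
t8.3 pos [0.5565 0.2808 0.2286] yaw -70.67 F [ 0.5  0.1 -6.5] op 0.0398 
 total units dx 9.552 dy 0.657 dz 0.346 turn 0.041 rp [-1.7935e+02 -1.4000e-01] q [ -11.   21.  -28.   97.   11.   64. -113.]
 after turn: dx 9.555 dy 0.602
mat? [(array([345., 149., 512., 297.]), 0.7)]
```

View pics/w3.png

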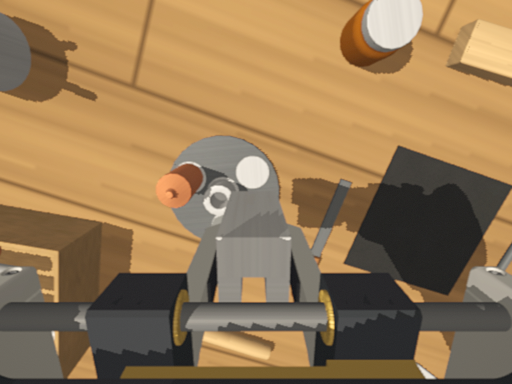

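Request:
move_arm --series '[{"dx": 0.5, "dy": 0.05, "dz": 0, "turn": 0}, {"dx": 0.8, "dy": 0.05, "dz": 0, "turn": 0}, {"dx": 0.9, "dy": 0.05, "dz": 0, "turn": 0}, {"dx": 0.9, "dy": 0.05, "dz": 0, "turn": 0}, {"dx": 0.9, "dy": 0.05, "dz": 0, "turn": 0}, {"dx": 0.9, "dy": 0.05, "dz": 0, "turn": 0}, {"dx": 0.9, "dy": 0.05, "dz": 0, "turn": 0}, {"dx": 0.9, "dy": 0.05, "dz": 0, "turn": 0}, {"dx": 0.9, "dy": 0.05, "dz": 0, "turn": 0}, {"dx": 0.8, "dy": 0.05, "dz": 0, "turn": 0}, {"dx": 0.5, "dy": 0.05, "dz": 0, "turn": 0}, {"dx": 0, "dy": 0, "dz": 0, "turn": 0}]'

```text
time_s: 9.65
eef_pos: [0.6138, 0.0454, 0.2148]
tool_rot: [179.4, -0.2, -70.8]
wrist_force: [0.4, 0.2, -6.6]
opening: 0.0399
```

```bash
python3 - <<'E'
from h import *
go(.62,.05,.07,-71)
p,d,M=cam("top");cv2.imwrite("pics/t1.png",p[60:260,60:320,::-1].repeat(2,0).repeat(2,1))
E
```

```text
t9.7 pos [0.6138 0.0454 0.2148] yaw -70.83 F [ 0.4  0.2 -6.6] op 0.0399 
 total units dx -0.093 dy -0.296 dz 5.792 turn 0.022 rp [ 1.7939e+02 -1.7000e-01] q [  8.  21. -23.  98.   9.  63. -89.]
 after turn: dx -0.094 dy -0.296
```

View pics/t1.png

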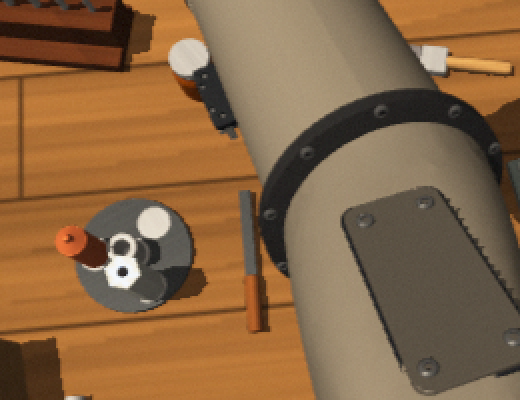

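Request:
move_arm --series '[{"dx": -0.09, "dy": -0.1, "dz": 0.5, "turn": 0}, {"dx": 0, "dy": 0, "dz": 0.7, "turn": 0}, {"dx": 0, "dy": 0, "dz": 0.7, "turn": 0}, {"dx": 0, "dy": 0, "dz": 0.7, "turn": 0}, {"dx": 0, "dy": 0, "dz": 0.7, "turn": 0}, {"dx": 0, "dy": 0, "dz": 0.7, "turn": 0}, {"dx": 0, "dy": 0, "dz": 0.6, "turn": 0}, {"dx": 0, "dy": 0, "dz": 0.4, "turn": 0}, {"dx": 0, "dy": 0, "dz": 0.2, "turn": 0}, {"dx": 0, "dy": 0, "dz": 0, "turn": 0}, {"dx": 0, "dy": 0, "dz": 0, "turn": 0}]'

```text
time_s: 10.8
eef_pos: [0.6107, 0.0618, 0.0735]
tool_rot: [179.3, 0.2, -70.0]
wrist_force: [0.2, -0.5, -5.4]
opening: 0.0399
```

```bash
python3 - <<'E'
from h import *
go(.62,.05,.0662,-71)
E
```

```text
t10.8 pos [0.6107 0.0618 0.0735] yaw -69.98 F [ 0.2 -0.5 -5.4] op 0.0399 
 total units dx 0.572 dy -0.188 dz 0.294 turn 0.127 rp [179.34   0.19] q [  5.  29. -22. 105.  14.  49. -93.]
 after turn: dx 0.569 dy -0.198
```

Request:
move_arm --series '[{"dx": 0.5, "dy": -0.15, "dz": 0, "turn": 0}, {"dx": 0, "dy": 0, "dz": 0.15, "turn": 0}, {"dx": 0, "dy": 0, "dz": 0, "turn": 0}]'

```text
time_s: 11.1
eef_pos: [0.6204, 0.0504, 0.0714]
tool_rot: [179.5, 0.1, -70.0]
wrist_force: [-0.4, 0.1, -7.4]
opening: 0.04
```

```bash
python3 - <<'E'
from h import *
go(.62,.05,.0662,-71)
E
```

```text
t11.1 pos [0.6204 0.0504 0.0714] yaw -70.02 F [-0.4  0.1 -7.4] op 0.0400 
 total units dx 0.010 dy 0.020 dz 0.208 turn 0.123 rp [1.7951e+02 1.3000e-01] q [  6.  30. -21. 104.  14.  49. -92.]
 after turn: dx 0.010 dy 0.020
```

Request:
move_arm --series '[{"dx": 0, "dy": 0, "dz": 0.12, "turn": 0}, {"dx": 0, "dy": 0, "dz": 0.1, "turn": 0}, {"dx": 0, "dy": 0, "dz": 0, "turn": 0}]'

```text
time_s: 11.4
eef_pos: [0.6209, 0.0503, 0.0666]
tool_rot: [179.6, 0.1, -70.1]
wrist_force: [-1.6, -1.1, -3.5]
opening: 0.0401
```

Request:
move_arm --series '[{"dx": 0, "dy": 0, "dz": 0.06, "turn": 0}, {"dx": 0, "dy": 0, "dz": 0, "turn": 0}]'

```text
time_s: 11.6
eef_pos: [0.6212, 0.0506, 0.0668]
tool_rot: [179.6, 0.1, -70.0]
wrist_force: [-0.3, 0.1, -6.0]
opening: 0.04
```

Request:
move_arm --series '[{"dx": 0, "dy": 0, "dz": 0.12, "turn": 0}]'

```text
time_s: 11.7
eef_pos: [0.6223, 0.0511, 0.066]
tool_rot: [179.8, 0.0, -70.0]
wrist_force: [-11.2, -2.1, 47.8]
opening: 0.0399
```

```bash
python3 - <<'E'
from h import *
go(.62,.05,.0662,-71)
E
```

```text
t11.7 pos [0.6223 0.0511 0.066 ] yaw -70.04 F [-11.2  -2.1  47.8] op 0.0399 
 total units dx 0.008 dy 0.101 dz -0.009 turn 0.120 rp [1.7979e+02 2.0000e-02] q [  5.  31. -21. 104.  14.  48. -93.]
 after turn: dx 0.010 dy 0.101
```

Request:
move_arm --series '[{"dx": 0, "dy": 0, "dz": 0, "turn": 0}]'

```text
time_s: 11.8
eef_pos: [0.6228, 0.0513, 0.0666]
tool_rot: [179.9, -0.0, -70.0]
wrist_force: [0.6, 0.9, -6.3]
opening: 0.0399
```

Request:
move_arm --hand 70 --series '[{"dx": 0, "dy": 0, "dz": 0, "turn": 0}, {"dx": 0, "dy": 0, "dz": 0, "turn": 0}, {"dx": 0, "dy": 0, "dz": 0, "turn": 0}, {"dx": 0, "dy": 0, "dz": 0, "turn": 0}]'

```text
time_s: 12.2
eef_pos: [0.6237, 0.0518, 0.067]
tool_rot: [180.0, -0.0, -70.0]
wrist_force: [0.2, 0.5, -0.3]
opening: 0.0668
```

```bash
python3 - <<'E'
from h import *
go(.525,.3675,.2,-67)
E
```

```text
t12.2 pos [0.6237 0.0518 0.067 ] yaw -70.01 F [ 0.2  0.5 -0.3] op 0.0668 
 total units dx -13.217 dy -0.606 dz -5.322 turn -0.376 rp [ 1.7998e+02 -1.0000e-02] q [  5.  31. -21. 104.  14.  48. -93.]
 after turn: dx -13.167 dy -1.299
```

Request:
move_arm --series '[{"dx": 0, "dy": 0, "dz": -0.4, "turn": 0}, {"dx": 0, "dy": 0, "dz": -0.8, "turn": 0}, {"dx": 0, "dy": 0, "dz": -0.9, "turn": 0}, {"dx": 0, "dy": 0, "dz": -0.9, "turn": 0}, {"dx": 0, "dy": 0, "dz": -0.9, "turn": 0}, {"dx": -0.2, "dy": 0, "dz": -0.9, "turn": 0}, {"dx": -0.6, "dy": 0, "dz": -0.6, "turn": 0}, {"dx": -0.9, "dy": 0, "dz": -0.2, "turn": 0}, {"dx": -0.9, "dy": -0.1, "dz": 0, "turn": 0}, {"dx": -0.9, "dy": -0.1, "dz": 0, "turn": 0}, {"dx": -0.9, "dy": -0.1, "dz": 0, "turn": 0}, {"dx": -0.9, "dy": -0.1, "dz": 0, "turn": 0}]'

```text
time_s: 13.4
eef_pos: [0.5852, 0.1853, 0.2188]
tool_rot: [-179.9, -0.0, -70.2]
wrist_force: [0.8, -0.7, -0.7]
opening: 0.0681
```

```bash
python3 - <<'E'
from h import *
go(.525,.3675,.21,-70)
E
```

```text
t13.4 pos [0.5852 0.1853 0.2188] yaw -70.20 F [ 0.8 -0.7 -0.7] op 0.0681 
 total units dx -7.674 dy -0.205 dz 0.353 turn -0.025 rp [-1.7991e+02 -1.0000e-02] q [  -3.   20.  -26.   99.   10.   63. -102.]
 after turn: dx -7.673 dy -0.231
```

Request:
move_arm --series '[{"dx": -0.9, "dy": 0, "dz": 0, "turn": 0}, {"dx": -0.9, "dy": 0, "dz": 0, "turn": 0}, {"dx": -0.9, "dy": 0, "dz": 0, "turn": 0}, {"dx": -0.9, "dy": 0, "dz": 0, "turn": 0}, {"dx": -0.9, "dy": 0, "dz": 0, "turn": 0}, {"dx": -0.9, "dy": 0, "dz": 0, "turn": 0}, {"dx": -0.8, "dy": 0, "dz": 0, "turn": 0}, {"dx": -0.6, "dy": 0, "dz": 0, "turn": 0}, {"dx": -0.2, "dy": 0, "dz": 0, "turn": 0}, {"dx": 0, "dy": 0, "dz": 0, "turn": 0}]'

```text
time_s: 14.4
eef_pos: [0.5137, 0.3672, 0.2219]
tool_rot: [-180.0, 0.1, -69.6]
wrist_force: [1.3, -0.0, -1.2]
opening: 0.0685
```

```bash
python3 - <<'E'
from meas import *
go(.5245,.3675,.065,-70)
p,d,M=cam("wrist");cv2.imwrite("pics/w4.png",p[...,::-1]);measure(d,M,dict(can=(.525,.3675),hex=(.47,.293),bush=(.519,.315)))
go(.5245,.3675,.065,-70)
E
```

```text
t14.4 pos [0.5137 0.3672 0.2219] yaw -69.56 F [ 1.3 -0.  -1.2] op 0.0685 
 total units dx 0.139 dy -0.411 dz 6.274 turn 0.055 rp [-1.7995e+02  1.3000e-01] q [ -18.   23.  -30.   96.   12.   65. -121.]
 after turn: dx 0.136 dy -0.412
can (array([0.51675301, 0.36294357]), np.float64(0.02873722513547248)) 162
  tip [0.52565566 0.36775269 0.10603322] 105
hex (array([0.46879863, 0.29288795]), np.float64(44.69943095538606), np.float64(0.02012065709516634)) [0.46617155 0.29903092 0.11884788] 649
bush (array([0.51894913, 0.31543734]), np.float64(0.01679281654272482)) [0.51913554 0.31555115 0.05283276] 547 [0.51835726 0.3153566 ]
t14.4 pos [0.5139 0.3667 0.2218] yaw -69.59 F [-0.2 -0.2 -0.7] op 0.0678 
 total units dx 0.118 dy -0.409 dz 6.273 turn 0.051 rp [-1.7996e+02  1.3000e-01] q [ -18.   23.  -30.   96.   12.   65. -121.]
 after turn: dx 0.115 dy -0.410
```

View pics/w4.png

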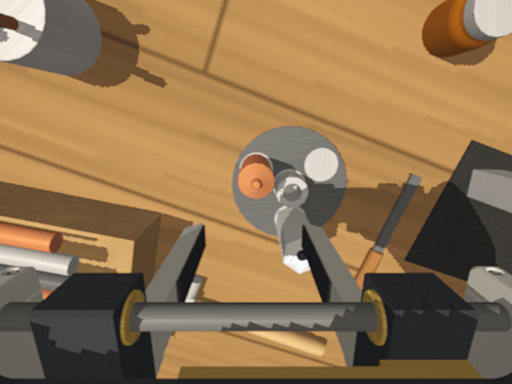

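Request:
move_arm --series '[{"dx": 0.1, "dy": -0.3, "dz": 0.5, "turn": 0}, {"dx": 0, "dy": 0, "dz": 0.7, "turn": 0}, {"dx": 0, "dy": 0, "dz": 0.7, "turn": 0}, {"dx": 0, "dy": 0, "dz": 0.6, "turn": 0}, {"dx": 0, "dy": 0, "dz": 0.4, "turn": 0}, {"dx": 0, "dy": 0, "dz": 0, "turn": 0}]'

```text
time_s: 15.05
eef_pos: [0.5271, 0.3609, 0.143]
tool_rot: [-180.0, -0.0, -70.0]
wrist_force: [-0.7, -0.8, 0.3]
opening: 0.0682
```

```bash
python3 - <<'E'
from meas import *
go(.525,.3675,.065,-70)
E
```

```text
t15.1 pos [0.5271 0.3609 0.143 ] yaw -70.04 F [-0.7 -0.8  0.3] op 0.0682 
 total units dx -0.277 dy -0.011 dz 3.118 turn -0.005 rp [-1.7998e+02 -3.0000e-02] q [ -19.   27.  -28.   99.   15.   57. -123.]
 after turn: dx -0.277 dy -0.011
```

Request:
move_arm --series '[{"dx": -0.28, "dy": 0, "dz": 0, "turn": 0}, {"dx": -0.1, "dy": 0, "dz": 0.5, "turn": 0}, {"dx": 0, "dy": 0, "dz": 0.7, "turn": 0}, {"dx": 0, "dy": 0, "dz": 0.7, "turn": 0}, {"dx": 0, "dy": 0.05, "dz": 0.5, "turn": 0}, {"dx": 0, "dy": 0.05, "dz": 0.3, "turn": 0}, {"dx": 0, "dy": 0, "dz": 0, "turn": 0}]'

```text
time_s: 15.75
eef_pos: [0.5219, 0.3723, 0.0735]
tool_rot: [-179.7, 0.1, -70.0]
wrist_force: [0.1, 0.3, 0.4]
opening: 0.068
```

```bash
python3 - <<'E'
from meas import *
go(.525,.3675,.065,-70)
E
```

```text
t15.8 pos [0.5219 0.3723 0.0735] yaw -69.98 F [0.1 0.3 0.4] op 0.0680 
 total units dx 0.221 dy -0.049 dz 0.339 turn 0.002 rp [-1.7973e+02  7.0000e-02] q [ -21.   32.  -27.  102.   18.   50. -126.]
 after turn: dx 0.221 dy -0.049
```

Request:
move_arm --series '[{"dx": 0.2, "dy": -0.05, "dz": 0.35, "turn": 0}, {"dx": 0, "dy": 0, "dz": 0, "turn": 0}]'

```text
time_s: 15.95
eef_pos: [0.5254, 0.368, 0.0648]
tool_rot: [-179.7, 0.1, -70.0]
wrist_force: [0.5, -0.5, -0.7]
opening: 0.0682
```

```bash
python3 - <<'E'
from meas import *
go(.525,.3675,.065,-70)
E
```

```text
t15.9 pos [0.5254 0.368  0.0648] yaw -69.97 F [ 0.5 -0.5 -0.7] op 0.0682 
 total units dx 0.015 dy 0.023 dz -0.009 turn 0.004 rp [-1.7967e+02  7.0000e-02] q [ -21.   33.  -27.  102.   19.   49. -126.]
 after turn: dx 0.015 dy 0.023
```

Request:
move_arm --hand 255 --series '[{"dx": 0, "dy": 0, "dz": 0, "turn": 0}, {"dx": 0, "dy": 0, "dz": 0, "turn": 0}, {"dx": 0, "dy": 0, "dz": 0, "turn": 0}, {"dx": 0, "dy": 0, "dz": 0, "turn": 0}, {"dx": 0, "dy": 0, "dz": 0, "turn": 0}, {"dx": 0, "dy": 0, "dz": 0, "turn": 0}, {"dx": 0, "dy": 0, "dz": 0, "turn": 0}]'

```text
time_s: 16.65
eef_pos: [0.5261, 0.3682, 0.0661]
tool_rot: [-179.6, 0.1, -70.0]
wrist_force: [0.8, 0.4, -1.2]
opening: 0.0416
```

```bash
python3 - <<'E'
from meas import *
go(.51,.05,.22,-70)
p,d,M=cam("wrist");cv2.imwrite("pics/w5.png",p[...,::-1])
E
```

```text
t16.6 pos [0.5261 0.3682 0.0661] yaw -70.00 F [ 0.8  0.4 -1.2] op 0.0416 
 total units dx 11.742 dy 4.959 dz -6.158 turn -0.001 rp [-1.7958e+02  1.0000e-01] q [ -21.   33.  -27.  102.   19.   49. -126.]
 after turn: dx 11.741 dy 4.960
```

View pics/w5.png

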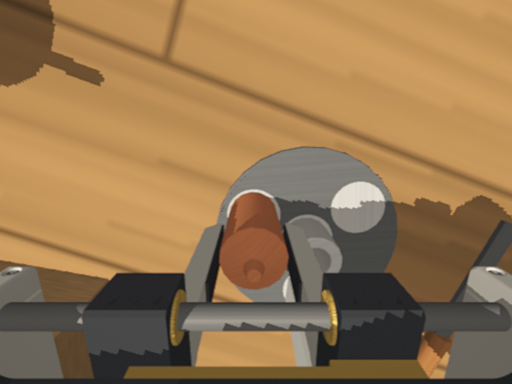

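Request:
move_arm --series '[{"dx": 0, "dy": 0, "dz": -0.3, "turn": 0}, {"dx": 0, "dy": 0, "dz": -0.7, "turn": 0}, {"dx": 0, "dy": 0, "dz": -0.8, "turn": 0}, {"dx": 0, "dy": 0, "dz": -0.8, "turn": 0}, {"dx": 0, "dy": 0, "dz": -0.8, "turn": 0}, {"dx": 0, "dy": 0, "dz": -0.8, "turn": 0}, {"dx": 0, "dy": 0, "dz": -0.8, "turn": 0}, {"dx": 0, "dy": 0, "dz": -0.7, "turn": 0}, {"dx": 0, "dy": 0, "dz": -0.6, "turn": 0}, {"dx": 0.3, "dy": 0.1, "dz": -0.2, "turn": 0}, {"dx": 0.6, "dy": 0.3, "dz": 0, "turn": 0}, {"dx": 0.8, "dy": 0.4, "dz": 0, "turn": 0}]'

```text
time_s: 17.9
eef_pos: [0.5187, 0.3211, 0.2474]
tool_rot: [-179.3, 0.3, -69.7]
wrist_force: [0.2, 0.1, -2.9]
opening: 0.0417
```

```bash
python3 - <<'E'
from meas import *
go(.51,.05,.22,-70)
E
```

```text
t17.9 pos [0.5187 0.3211 0.2474] yaw -69.69 F [ 0.2  0.1 -2.9] op 0.0417 
 total units dx 10.051 dy 4.090 dz 1.098 turn 0.038 rp [-179.26    0.28] q [ -14.   19.  -30.   98.   10.   66. -116.]
 after turn: dx 10.073 dy 4.036
```

Request:
move_arm --series '[{"dx": 0.9, "dy": 0.4, "dz": 0.1, "turn": 0}, {"dx": 0.9, "dy": 0.4, "dz": 0.1, "turn": 0}, {"dx": 0.9, "dy": 0.4, "dz": 0.1, "turn": 0}, {"dx": 0.9, "dy": 0.4, "dz": 0.1, "turn": 0}, {"dx": 0.9, "dy": 0.4, "dz": 0, "turn": 0}, {"dx": 0.9, "dy": 0.4, "dz": 0, "turn": 0}, {"dx": 0.9, "dy": 0.4, "dz": 0, "turn": 0}, {"dx": 0.9, "dy": 0.4, "dz": 0, "turn": 0}, {"dx": 0.9, "dy": 0.4, "dz": 0, "turn": 0}, {"dx": 0.7, "dy": 0.3, "dz": 0, "turn": 0}, {"dx": 0.4, "dy": 0.1, "dz": 0, "turn": 0}, {"dx": 0, "dy": 0, "dz": 0, "turn": 0}]'

```text
time_s: 19.1
eef_pos: [0.4921, 0.04, 0.2293]
tool_rot: [-179.9, 0.0, -70.5]
wrist_force: [-0.2, -0.2, -2.9]
opening: 0.0412
```

```bash
python3 - <<'E'
from meas import *
go(.51,.05,.0621,-70)
p,d,M=cam("wrist");cv2.imwrite("pics/w6.png",p[...,::-1])
E
```

```text
t19.1 pos [0.4921 0.04   0.2293] yaw -70.53 F [-0.2 -0.2 -2.9] op 0.0412 
 total units dx -0.137 dy -0.807 dz 6.688 turn -0.066 rp [-1.7993e+02  4.0000e-02] q [  9.   8. -23. 113.   3.  60. -86.]
 after turn: dx -0.130 dy -0.808
```

View pics/w6.png

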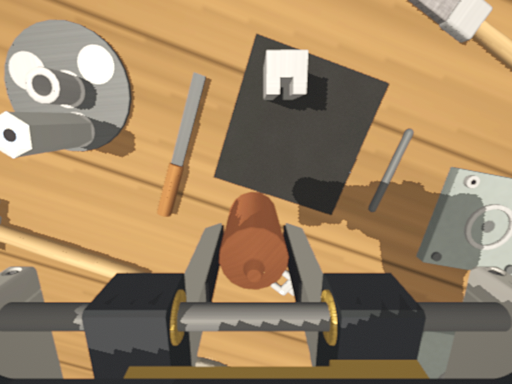

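```bash
python3 - <<'E'
from meas import *
M=imaging.camera_model("wrist");K=M["camera_matrix"];R=cv2.Rodrigues(np.array(M["rvec"],float))[0];t=np.array(M["tvec"]).ravel();c=-R.T@t
for u,v in[(257,35),(388,83),(333,213),(214,178)]:
    r=R.T@np.linalg.inv(K)@[u,v,1];print((c+r*(.004-c[2])/r[2]).round(3))
E
```

```text
[0.665 0.096 0.004]
[ 0.67  -0.09   0.004]
[ 0.475 -0.096  0.004]
[0.466 0.093 0.004]
```

Request:
move_arm --series '[{"dx": -0.1, "dy": -0.5, "dz": 0.3, "turn": 0}, {"dx": 0, "dy": -0.3, "dz": 0.7, "turn": 0}, {"dx": 0, "dy": 0, "dz": 0.8, "turn": 0}, {"dx": 0, "dy": 0, "dz": 0.8, "turn": 0}, {"dx": 0, "dy": 0, "dz": 0.8, "turn": 0}, {"dx": 0, "dy": 0, "dz": 0.8, "turn": 0}, {"dx": 0, "dy": 0, "dz": 0.6, "turn": 0}, {"dx": 0, "dy": 0, "dz": 0.4, "turn": 0}, {"dx": 0, "dy": 0, "dz": 0.2, "turn": 0}, {"dx": 0, "dy": 0, "dz": 0, "turn": 0}]'

```text
time_s: 20.15
eef_pos: [0.5153, 0.0666, 0.0849]
tool_rot: [-179.8, 0.4, -69.6]
wrist_force: [0.2, 0.5, -2.5]
opening: 0.0414
```

```bash
python3 - <<'E'
from meas import *
go(.51,.05,.0621,-70)
E
```

```text
t20.1 pos [0.5153 0.0666 0.0849] yaw -69.64 F [ 0.2  0.5 -2.5] op 0.0414 
 total units dx 0.549 dy 0.428 dz 0.911 turn 0.045 rp [-179.76    0.43] q [  4.  21. -22. 117.  10.  44. -94.]
 after turn: dx 0.552 dy 0.424
```

Request:
move_arm --series '[{"dx": 0.5, "dy": 0.3, "dz": 0.3, "turn": 0}, {"dx": 0.05, "dy": 0.05, "dz": 0.35, "turn": 0}, {"dx": 0, "dy": 0, "dz": 0, "turn": 0}]'

```text
time_s: 20.45
eef_pos: [0.5127, 0.0502, 0.0685]
tool_rot: [-179.6, 0.4, -69.6]
wrist_force: [0.9, -0.5, -2.6]
opening: 0.0417
```

```bash
python3 - <<'E'
from meas import *
go(.51,.05,.0621,-70)
E
```

```text
t20.4 pos [0.5127 0.0502 0.0685] yaw -69.62 F [ 0.9 -0.5 -2.6] op 0.0417 
 total units dx -0.031 dy 0.103 dz 0.256 turn 0.047 rp [-179.64    0.39] q [  6.  22. -21. 119.  11.  41. -92.]
 after turn: dx -0.031 dy 0.104
```

Request:
move_arm --series '[{"dx": 0, "dy": 0, "dz": 0.2, "turn": 0}, {"dx": 0, "dy": 0, "dz": 0.08, "turn": 0}]'

```text
time_s: 20.65
eef_pos: [0.5134, 0.0501, 0.0619]
tool_rot: [-179.6, 0.4, -69.7]
wrist_force: [-6.6, 2.8, 27.4]
opening: 0.0416
```

Firm contact on the mat; release.

Request:
move_arm --series '[{"dx": 0, "dy": 0, "dz": 0, "turn": 0}]'

```text
time_s: 20.75
eef_pos: [0.5134, 0.0502, 0.0621]
tool_rot: [-179.6, 0.4, -69.7]
wrist_force: [-2.4, -1.4, 1.2]
opening: 0.0415
```

Request:
move_arm --hand 70 --series '[{"dx": 0, "dy": 0, "dz": 0, "turn": 0}, {"dx": 0, "dy": 0, "dz": 0, "turn": 0}, {"dx": 0, "dy": 0, "dz": 0, "turn": 0}, {"dx": 0, "dy": 0, "dz": 0, "turn": 0}, {"dx": 0, "dy": 0, "dz": -0.4, "turn": 0}, {"dx": 0, "dy": 0, "dz": -0.8, "turn": 0}, {"dx": 0, "dy": 0, "dz": -0.9, "turn": 0}, {"dx": 0, "dy": 0, "dz": -0.9, "turn": 0}, {"dx": 0, "dy": 0, "dz": -0.9, "turn": 0}, {"dx": 0, "dy": 0, "dz": -0.9, "turn": 0}, {"dx": 0, "dy": 0, "dz": -0.6, "turn": 0}, {"dx": 0, "dy": 0, "dz": -0.2, "turn": 0}]'

```text
time_s: 21.95
eef_pos: [0.5127, 0.0502, 0.2125]
tool_rot: [-179.4, 0.4, -69.6]
wrist_force: [0.2, -1.0, 0.2]
opening: 0.0682
```

```bash
python3 - <<'E'
from meas import *
go(.470,.2925,.21,-75)
E
```

```text
t21.9 pos [0.5127 0.0502 0.2125] yaw -69.57 F [ 0.2 -1.   0.2] op 0.0682 
 total units dx -9.679 dy -1.782 dz 0.100 turn 0.678 rp [-179.4     0.39] q [  9.  11. -24. 112.   4.  58. -87.]
 after turn: dx -9.804 dy -0.859
```

Request:
move_arm --series '[{"dx": -0.5, "dy": -0.1, "dz": 0, "turn": 0.35}, {"dx": -0.9, "dy": -0.1, "dz": 0, "turn": 0.3}, {"dx": -0.9, "dy": -0.1, "dz": 0, "turn": 0}, {"dx": -0.9, "dy": -0.1, "dz": 0, "turn": 0}, {"dx": -0.9, "dy": -0.1, "dz": 0, "turn": 0}, {"dx": -0.9, "dy": -0.1, "dz": 0, "turn": 0}, {"dx": -0.9, "dy": -0.1, "dz": 0, "turn": 0}, {"dx": -0.9, "dy": -0.1, "dz": 0, "turn": 0}, {"dx": -0.9, "dy": -0.1, "dz": 0, "turn": 0}, {"dx": -0.8, "dy": 0, "dz": 0, "turn": 0}, {"dx": -0.4, "dy": 0, "dz": 0, "turn": 0}, {"dx": 0, "dy": 0, "dz": 0, "turn": 0}]'

```text
time_s: 23.15
eef_pos: [0.4713, 0.2775, 0.2143]
tool_rot: [-179.5, 0.4, -75.1]
wrist_force: [-0.1, 0.3, -0.5]
opening: 0.0682
```

```bash
python3 - <<'E'
from meas import *
go(.470,.2925,.21,-75)
p,d,M=cam("wrist");cv2.imwrite("pics/w7.png",p[...,::-1]);measure(d,M,dict(hex=(.47,.293),bush=(.519,.315)))
E
```

```text
t23.1 pos [0.4713 0.2775 0.2143] yaw -75.10 F [-0.1  0.3 -0.5] op 0.0682 
 total units dx -0.591 dy -0.104 dz 0.171 turn -0.012 rp [-179.53    0.4 ] q [ -11.   15.  -31.  107.    8.   60. -120.]
 after turn: dx -0.591 dy -0.105
hex (array([0.46958566, 0.29182512]), np.float64(44.7678014451143), np.float64(0.02002918089549587)) [0.47042239 0.29210831 0.11908567] 1325
bush (array([0.51869115, 0.31468115]), np.float64(0.016737781874447834)) [0.51896379 0.31489307 0.05285629] 642 [0.51847956 0.31490127]
```

View pics/w7.png

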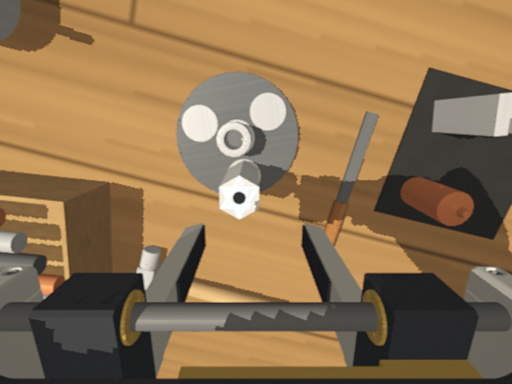

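Request:
move_arm --series '[{"dx": -0.5, "dy": 0, "dz": 0.3, "turn": 0}, {"dx": 0, "dy": 0, "dz": 0.6, "turn": 0}, {"dx": 0, "dy": 0, "dz": 0.6, "turn": 0}, {"dx": 0, "dy": 0, "dz": 0.4, "turn": 0}, {"dx": 0, "dy": 0, "dz": 0.2, "turn": 0}, {"dx": 0, "dy": 0, "dz": 0, "turn": 0}]'

```text
time_s: 23.8
eef_pos: [0.4691, 0.2859, 0.1558]
tool_rot: [-179.7, 0.3, -75.4]
wrist_force: [-0.6, 0.2, 1.0]
opening: 0.0682
```

```bash
python3 - <<'E'
from meas import *
go(.470,.292,.068,-75)
E
```

```text
t23.8 pos [0.4691 0.2859 0.1558] yaw -75.39 F [-0.6  0.2  1. ] op 0.0682 
 total units dx -0.226 dy -0.096 dz 3.513 turn -0.049 rp [-179.65    0.27] q [ -13.   19.  -30.  110.   11.   53. -124.]
 after turn: dx -0.225 dy -0.098
```

Request:
move_arm --series '[{"dx": -0.22, "dy": -0.05, "dz": 0.3, "turn": 0}, {"dx": 0, "dy": 0, "dz": 0.7, "turn": 0}, {"dx": 0, "dy": 0, "dz": 0.7, "turn": 0}, {"dx": 0, "dy": 0, "dz": 0.7, "turn": 0}, {"dx": 0, "dy": 0, "dz": 0.5, "turn": 0}, {"dx": 0, "dy": 0, "dz": 0.3, "turn": 0}, {"dx": 0, "dy": 0, "dz": 0, "turn": 0}]'

```text
time_s: 24.5
eef_pos: [0.4711, 0.2949, 0.0735]
tool_rot: [-179.4, 0.4, -75.4]
wrist_force: [-0.0, 0.2, 0.3]
opening: 0.0682
```

```bash
python3 - <<'E'
from meas import *
go(.470,.292,.068,-75)
E
```

```text
t24.5 pos [0.4711 0.2949 0.0735] yaw -75.43 F [-0.   0.2  0.3] op 0.0682 
 total units dx 0.101 dy 0.072 dz 0.219 turn -0.054 rp [-179.4     0.37] q [ -16.   25.  -28.  113.   16.   44. -129.]
 after turn: dx 0.101 dy 0.073
```

Request:
move_arm --series '[{"dx": 0.1, "dy": 0.07, "dz": 0.2, "turn": -0.05}, {"dx": 0, "dy": 0, "dz": 0, "turn": 0}]'

```text
time_s: 24.7
eef_pos: [0.4704, 0.2923, 0.0688]
tool_rot: [-179.3, 0.4, -75.0]
wrist_force: [-0.4, -0.6, -0.1]
opening: 0.068
```

Request:
move_arm --hand 255 --series '[{"dx": 0, "dy": 0, "dz": 0, "turn": 0}, {"dx": 0, "dy": 0, "dz": 0, "turn": 0}, {"dx": 0, "dy": 0, "dz": 0, "turn": 0}, {"dx": 0, "dy": 0, "dz": 0, "turn": 0}, {"dx": 0, "dy": 0, "dz": 0, "turn": 0}, {"dx": 0, "dy": 0, "dz": 0, "turn": 0}, {"dx": 0, "dy": 0, "dz": 0, "turn": 0}]'

```text
time_s: 25.4
eef_pos: [0.4712, 0.2926, 0.0704]
tool_rot: [-179.2, 0.4, -75.0]
wrist_force: [0.6, 0.6, -0.5]
opening: 0.0397
```

```bash
python3 - <<'E'
from meas import *
go(.57,-.05,.22,-75)
E
```

```text
t25.4 pos [0.4712 0.2926 0.0704] yaw -75.02 F [ 0.6  0.6 -0.5] op 0.0397 
 total units dx 14.260 dy -0.273 dz -5.985 turn -0.002 rp [-179.2     0.41] q [ -16.   25.  -28.  114.   17.   44. -128.]
 after turn: dx 14.260 dy -0.269
```

Request:
move_arm --series '[{"dx": 0, "dy": 0, "dz": -0.3, "turn": 0}, {"dx": 0, "dy": 0, "dz": -0.7, "turn": 0}, {"dx": 0, "dy": 0, "dz": -0.8, "turn": 0}, {"dx": 0, "dy": 0, "dz": -0.8, "turn": 0}, {"dx": 0, "dy": 0, "dz": -0.8, "turn": 0}, {"dx": 0, "dy": 0, "dz": -0.8, "turn": 0}, {"dx": 0, "dy": 0, "dz": -0.8, "turn": 0}, {"dx": 0, "dy": 0, "dz": -0.7, "turn": 0}, {"dx": 0.1, "dy": 0, "dz": -0.5, "turn": 0}, {"dx": 0.4, "dy": 0, "dz": -0.2, "turn": 0}, {"dx": 0.7, "dy": 0, "dz": 0, "turn": 0}, {"dx": 0.9, "dy": 0, "dz": 0, "turn": 0}]'

```text
time_s: 26.6
eef_pos: [0.4805, 0.2394, 0.2394]
tool_rot: [-179.4, 0.4, -74.7]
wrist_force: [0.4, -0.5, -2.2]
opening: 0.0396
```

```bash
python3 - <<'E'
from meas import *
go(.57,-.05,.22,-75)
E
```

```text
t26.6 pos [0.4805 0.2394 0.2394] yaw -74.66 F [ 0.4 -0.5 -2.2] op 0.0396 
 total units dx 12.112 dy -0.392 dz 0.774 turn 0.042 rp [-179.37    0.43] q [  -7.   12.  -30.  107.    7.   62. -114.]
 after turn: dx 12.109 dy -0.463
```

Request:
move_arm --series '[{"dx": 1, "dy": -0.1, "dz": 0, "turn": 0}, {"dx": 1, "dy": -0.1, "dz": 0, "turn": 0}, {"dx": 1, "dy": -0.1, "dz": 0, "turn": 0}, {"dx": 1, "dy": -0.1, "dz": 0, "turn": 0}, {"dx": 1, "dy": -0.1, "dz": 0, "turn": 0}, {"dx": 1, "dy": -0.1, "dz": 0, "turn": 0}, {"dx": 1, "dy": -0.1, "dz": 0, "turn": 0}, {"dx": 1, "dy": -0.1, "dz": 0, "turn": 0}, {"dx": 1, "dy": -0.1, "dz": 0, "turn": 0}, {"dx": 1, "dy": -0.1, "dz": 0, "turn": 0}, {"dx": 0.8, "dy": 0, "dz": 0, "turn": 0}, {"dx": 0.4, "dy": 0, "dz": 0, "turn": 0}]'

```text
time_s: 27.8
eef_pos: [0.5764, -0.0488, 0.2314]
tool_rot: [180.0, 0.4, -75.1]
wrist_force: [-0.1, 0.3, -1.9]
opening: 0.04
```

```bash
python3 - <<'E'
from meas import *
go(.57,-.05,.0664,-75)
E
```

```text
t27.8 pos [ 0.5764 -0.0488  0.2314] yaw -75.05 F [-0.1  0.3 -1.9] op 0.0400 
 total units dx -0.020 dy 0.260 dz 6.601 turn -0.007 rp [179.96   0.36] q [ 15.  16. -19. 102.   5.  63. -81.]
 after turn: dx -0.020 dy 0.260
```

Request:
move_arm --series '[{"dx": 0.1, "dy": 0.1, "dz": 0.4, "turn": 0}, {"dx": 0, "dy": 0, "dz": 0.7, "turn": 0}, {"dx": 0, "dy": 0, "dz": 0.8, "turn": 0}, {"dx": 0, "dy": 0, "dz": 0.8, "turn": 0}, {"dx": 0, "dy": 0, "dz": 0.8, "turn": 0}, {"dx": 0, "dy": 0, "dz": 0.8, "turn": 0}, {"dx": 0, "dy": 0, "dz": 0.7, "turn": 0}, {"dx": 0, "dy": 0, "dz": 0.5, "turn": 0}, {"dx": 0, "dy": 0, "dz": 0.2, "turn": 0}, {"dx": 0, "dy": 0, "dz": 0, "turn": 0}]'

```text
time_s: 28.8
eef_pos: [0.5674, -0.0465, 0.0775]
tool_rot: [179.7, 0.6, -74.8]
wrist_force: [-0.4, 0.3, -2.2]
opening: 0.0397
```

```bash
python3 - <<'E'
from meas import *
go(.57,-.05,.0664,-75)
E
```

```text
t28.8 pos [ 0.5674 -0.0465  0.0775] yaw -74.78 F [-0.4  0.3 -2.2] op 0.0397 
 total units dx 0.163 dy -0.063 dz 0.443 turn 0.028 rp [179.68   0.62] q [ 13.  25. -18. 111.  10.  46. -85.]
 after turn: dx 0.163 dy -0.064
```

Request:
move_arm --series '[{"dx": 0.1, "dy": 0, "dz": 0.25, "turn": 0}, {"dx": 0, "dy": 0, "dz": 0, "turn": 0}, {"dx": 0, "dy": 0, "dz": 0.15, "turn": 0}]'

```text
time_s: 29.1
eef_pos: [0.5693, -0.0489, 0.0686]
tool_rot: [179.8, 0.6, -74.8]
wrist_force: [0.2, 0.3, -2.5]
opening: 0.0399
```

Request:
move_arm --series '[{"dx": 0, "dy": 0, "dz": 0.12, "turn": 0}]'

```text
time_s: 29.2
eef_pos: [0.5696, -0.0488, 0.0662]
tool_rot: [179.9, 0.6, -74.8]
wrist_force: [-11.1, 1.7, 42.1]
opening: 0.0397
```

Request:
move_arm --series '[{"dx": 0, "dy": 0, "dz": 0, "turn": 0}]'

```text
time_s: 29.3
eef_pos: [0.57, -0.0488, 0.0666]
tool_rot: [179.9, 0.5, -74.8]
wrist_force: [-0.4, -0.5, -2.8]
opening: 0.04
```

Request:
move_arm --hand 70 --series '[{"dx": 0, "dy": 0, "dz": 0, "turn": 0}, {"dx": 0, "dy": 0, "dz": 0, "turn": 0}, {"dx": 0, "dy": 0, "dz": 0, "turn": 0}, {"dx": 0, "dy": 0, "dz": 0, "turn": 0}, {"dx": 0, "dy": 0, "dz": -0.4, "turn": 0}, {"dx": 0, "dy": 0, "dz": -0.8, "turn": 0}, {"dx": 0, "dy": 0, "dz": -0.9, "turn": 0}, {"dx": 0, "dy": 0, "dz": -0.9, "turn": 0}, {"dx": 0, "dy": 0, "dz": -0.9, "turn": 0}, {"dx": 0, "dy": 0, "dz": -0.9, "turn": 0}, {"dx": 0, "dy": 0, "dz": -0.6, "turn": 0}, {"dx": -0.3, "dy": 0, "dz": -0.2, "turn": 0}]'

```text
time_s: 30.5
eef_pos: [0.5685, -0.0431, 0.2168]
tool_rot: [-180.0, 0.5, -74.8]
wrist_force: [-0.6, 0.1, -0.7]
opening: 0.0682
```

```bash
python3 - <<'E'
from meas import *
go(.519,.315,.21,-75)
E
```

```text
t30.5 pos [ 0.5685 -0.0431  0.2168] yaw -74.83 F [-0.6  0.1 -0.7] op 0.0682 
 total units dx -14.345 dy -1.836 dz 0.272 turn 0.021 rp [-179.95    0.52] q [ 15.  16. -20. 104.   5.  61. -82.]
 after turn: dx -14.350 dy -1.794
```

Request:
move_arm --series '[{"dx": -1, "dy": -0.13, "dz": 0, "turn": 0}, {"dx": -1, "dy": -0.13, "dz": 0, "turn": 0}, {"dx": -1, "dy": -0.13, "dz": 0, "turn": 0}, {"dx": -1, "dy": -0.13, "dz": 0, "turn": 0}, {"dx": -1, "dy": -0.13, "dz": 0, "turn": 0}, {"dx": -1, "dy": -0.13, "dz": 0, "turn": 0}, {"dx": -1, "dy": -0.13, "dz": 0, "turn": 0}, {"dx": -1, "dy": -0.13, "dz": 0, "turn": 0}, {"dx": -1, "dy": -0.13, "dz": 0, "turn": 0}, {"dx": -1, "dy": -0.13, "dz": 0, "turn": 0}, {"dx": -1, "dy": -0.13, "dz": 0, "turn": 0}, {"dx": -1, "dy": -0.13, "dz": 0, "turn": 0}]'

```text
time_s: 31.7
eef_pos: [0.5204, 0.2706, 0.2196]
tool_rot: [179.9, 0.5, -74.9]
wrist_force: [0.5, -0.9, -0.1]
opening: 0.0683
```

```bash
python3 - <<'E'
from meas import *
go(.519,.315,.17,-75)
E
```

```text
t31.7 pos [0.5204 0.2706 0.2196] yaw -74.91 F [ 0.5 -0.9 -0.1] op 0.0683 
 total units dx -1.728 dy -0.410 dz 1.985 turn 0.011 rp [179.93   0.47] q [ -10.   18.  -28.  102.    9.   62. -117.]
 after turn: dx -1.728 dy -0.407
```

Request:
move_arm --series '[{"dx": -0.7, "dy": -0.2, "dz": 0.3, "turn": 0}, {"dx": -0.4, "dy": -0.1, "dz": 0.6, "turn": 0}, {"dx": -0.1, "dy": 0, "dz": 0.6, "turn": 0}, {"dx": 0, "dy": 0, "dz": 0.3, "turn": 0}, {"dx": 0, "dy": 0, "dz": 0, "turn": 0}]'

```text
time_s: 32.2
eef_pos: [0.5158, 0.3063, 0.1704]
tool_rot: [179.8, 0.5, -74.6]
wrist_force: [-1.0, 0.4, 0.4]
opening: 0.068
```

```bash
python3 - <<'E'
from meas import *
go(.519,.315,.029,-75)
p,d,M=cam("wrist");cv2.imwrite("pics/w8.png",p[...,::-1]);measure(d,M,dict(bush=(.519,.315)))
x=pts(d,M)[d>0];s=x[(np.hypot(x[:,0]-.52,x[:,1]-.315)<.1)&(x[:,2]>.005)&(x[:,2]<.012)];print(cv2.minEnclosingCircle(s[:,:2].astype(np.float32)))
E
```

```text
t32.2 pos [0.5158 0.3063 0.1704] yaw -74.60 F [-1.   0.4  0.4] op 0.0680 
 total units dx -0.301 dy -0.216 dz 5.655 turn 0.050 rp [179.77   0.5 ] q [ -14.   22.  -28.  103.   12.   58. -121.]
 after turn: dx -0.302 dy -0.214
bush (array([0.5191445 , 0.31493296]), np.float64(0.016777368472720475)) [0.51941497 0.31502532 0.0528128 ] 766 [0.51883193 0.31500254]
((0.5184255838394165, 0.31336358189582825), 0.08285430073738098)
```

View pics/w8.png

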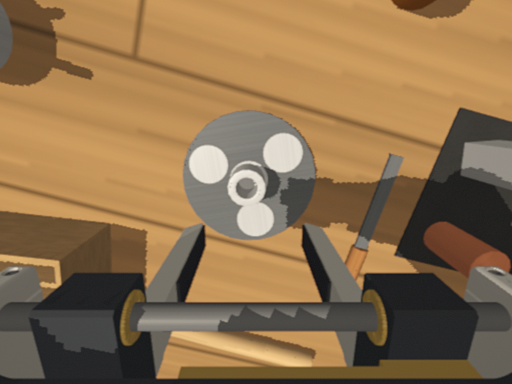

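```bash
cat > seats.py <<'E'
from h import *
def seats(p,M,box,z=.008,thr=185):
    K=np.array(M["camera_matrix"]);R=cv2.Rodrigues(np.array(M["rvec"],float))[0];t=np.array(M["tvec"]).ravel();c=-R.T@t
    g=p.min(-1);m=np.zeros(g.shape,np.uint8);x0,y0,x1,y1=box;m[y0:y1,x0:x1]=g[y0:y1,x0:x1]>thr
    for k in cv2.findContours(m,0,2)[0]:
        if cv2.contourArea(k)>200:
            uv=k[:,0].astype(float);r=np.c_[uv,np.ones(len(uv))]@np.linalg.inv(K).T@R;w=c+r*((z-c[2])/r[:,2])[:,None]
            print(uv.mean(0).round(),cv2.minEnclosingCircle(w[:,:2].astype(np.float32)),circ(w))
E
python3 - <<'E'
from seats import *
p=cv2.imread("pics/w8.png")[...,::-1];M=imaging.camera_model("wrist")
seats(p,M,(180,100,320,242))
E
```

```text
[250. 203.] ((0.4885269105434418, 0.3023926317691803), 0.04503496736288071) (array([0.48802928, 0.3025864 ]), np.float64(0.03365089924886158))
[208. 164.] ((0.5235313177108765, 0.36695659160614014), 0.02368123084306717) (array([0.52346276, 0.36683886]), np.float64(0.023020658923563586))
[282. 152.] ((0.5613964796066284, 0.28247472643852234), 0.023633070290088654) (array([0.56151735, 0.28253762]), np.float64(0.022909499438905773))
```

Request:
move_arm --series '[{"dx": -0.25, "dy": -0.15, "dz": 0.3, "turn": 0}, {"dx": 0, "dy": 0, "dz": 0.7, "turn": 0}, {"dx": 0, "dy": 0, "dz": 0.7, "turn": 0}, {"dx": 0, "dy": 0, "dz": 0.7, "turn": 0}, {"dx": 0, "dy": 0, "dz": 0.5, "turn": 0}, {"dx": 0, "dy": 0, "dz": 0.3, "turn": 0}, {"dx": 0, "dy": 0, "dz": 0, "turn": 0}]'

```text
time_s: 32.95
eef_pos: [0.5215, 0.3134, 0.0892]
tool_rot: [-179.9, 0.5, -74.9]
wrist_force: [-0.4, 0.1, -1.1]
opening: 0.0682
```

```bash
python3 - <<'E'
from meas import *
go(.519,.315,.029,-75)
E
```

```text
t33.0 pos [0.5215 0.3134 0.0892] yaw -74.94 F [-0.4  0.1 -1.1] op 0.0682 
 total units dx -0.089 dy 0.081 dz 2.407 turn 0.007 rp [-179.91    0.52] q [ -16.   28.  -26.  106.   16.   49. -125.]
 after turn: dx -0.089 dy 0.081
```

Request:
move_arm --series '[{"dx": -0.08, "dy": 0.1, "dz": 0.3, "turn": 0}, {"dx": 0, "dy": 0.05, "dz": 0.6, "turn": 0}, {"dx": 0, "dy": 0.05, "dz": 0.6, "turn": 0}, {"dx": 0, "dy": 0, "dz": 0.4, "turn": 0}, {"dx": 0, "dy": 0, "dz": 0.2, "turn": 0}, {"dx": 0, "dy": 0, "dz": 0, "turn": 0}]'

```text
time_s: 33.55
eef_pos: [0.5162, 0.315, 0.0331]
tool_rot: [-179.8, 0.5, -74.9]
wrist_force: [-0.6, 0.3, -0.8]
opening: 0.068
```

```bash
python3 - <<'E'
from meas import *
go(.519,.315,.029,-75)
E
```

```text
t33.5 pos [0.5162 0.315  0.0331] yaw -74.95 F [-0.6  0.3 -0.8] op 0.0680 
 total units dx 0.029 dy -0.110 dz 0.162 turn 0.006 rp [-179.83    0.54] q [ -18.   32.  -25.  108.   18.   43. -128.]
 after turn: dx 0.029 dy -0.110
```

Request:
move_arm --series '[{"dx": 0.03, "dy": -0.11, "dz": 0.15, "turn": 0}, {"dx": 0, "dy": 0, "dz": 0, "turn": 0}]'

```text
time_s: 33.75
eef_pos: [0.5195, 0.3152, 0.0293]
tool_rot: [-179.8, 0.5, -74.9]
wrist_force: [0.4, 0.4, 0.2]
opening: 0.0683
```

Request:
move_arm --hand 255 --series '[{"dx": 0, "dy": 0, "dz": 0, "turn": 0}, {"dx": 0, "dy": 0, "dz": 0, "turn": 0}, {"dx": 0, "dy": 0, "dz": 0, "turn": 0}, {"dx": 0, "dy": 0, "dz": 0, "turn": 0}, {"dx": 0, "dy": 0, "dz": 0, "turn": 0}, {"dx": 0, "dy": 0, "dz": 0, "turn": 0}, {"dx": 0, "dy": 0, "dz": 0, "turn": 0}]'

```text
time_s: 34.45
eef_pos: [0.5201, 0.3156, 0.0303]
tool_rot: [-179.7, 0.6, -75.0]
wrist_force: [-0.5, 0.5, -1.9]
opening: 0.0417
```

```bash
python3 - <<'E'
from meas import *
go(.6,0,.24,-75)
E
```

```text
t34.5 pos [0.5201 0.3156 0.0303] yaw -74.96 F [-0.5  0.5 -1.9] op 0.0417 
 total units dx 13.022 dy 0.191 dz -8.386 turn 0.006 rp [-179.72    0.59] q [ -18.   32.  -25.  108.   19.   43. -128.]
 after turn: dx 13.022 dy 0.181
```

Request:
move_arm --series '[{"dx": 0, "dy": 0, "dz": -0.3, "turn": 0}, {"dx": 0, "dy": 0, "dz": -0.7, "turn": 0}, {"dx": 0, "dy": 0, "dz": -0.9, "turn": 0}, {"dx": 0, "dy": 0, "dz": -0.9, "turn": 0}, {"dx": 0, "dy": 0, "dz": -0.9, "turn": 0}, {"dx": 0, "dy": 0, "dz": -0.9, "turn": 0}, {"dx": 0.2, "dy": 0, "dz": -0.9, "turn": 0}, {"dx": 0.5, "dy": 0, "dz": -0.9, "turn": 0}, {"dx": 0.8, "dy": 0, "dz": -0.7, "turn": 0}, {"dx": 1, "dy": 0, "dz": -0.3, "turn": 0}, {"dx": 1, "dy": 0, "dz": 0, "turn": 0}, {"dx": 1, "dy": 0, "dz": 0, "turn": 0}]'

```text
time_s: 35.65
eef_pos: [0.5463, 0.2045, 0.2266]
tool_rot: [-179.8, 0.6, -74.5]
wrist_force: [0.1, -0.6, -2.6]
opening: 0.0416
```

```bash
python3 - <<'E'
from meas import *
go(.59,-.1,.24,-75)
E
```

```text
t35.6 pos [0.5463 0.2045 0.2266] yaw -74.49 F [ 0.1 -0.6 -2.6] op 0.0416 
 total units dx 12.205 dy 1.575 dz -0.537 turn 0.064 rp [-179.81    0.6 ] q [  -4.   17.  -27.  102.    8.   63. -109.]
 after turn: dx 12.218 dy 1.466
```

Request:
move_arm --series '[{"dx": 1, "dy": 0.1, "dz": -0.05, "turn": 0}, {"dx": 1, "dy": 0.1, "dz": -0.05, "turn": 0}, {"dx": 1, "dy": 0.1, "dz": -0.05, "turn": 0}, {"dx": 1, "dy": 0.1, "dz": -0.05, "turn": 0}, {"dx": 1, "dy": 0.1, "dz": -0.05, "turn": 0}, {"dx": 1, "dy": 0.1, "dz": -0.05, "turn": 0}, {"dx": 1, "dy": 0.1, "dz": -0.05, "turn": 0}, {"dx": 1, "dy": 0.1, "dz": -0.05, "turn": 0}, {"dx": 1, "dy": 0.1, "dz": -0.05, "turn": 0}, {"dx": 1, "dy": 0.2, "dz": -0.05, "turn": 0}, {"dx": 1, "dy": 0.2, "dz": 0, "turn": 0}, {"dx": 1, "dy": 0.2, "dz": 0, "turn": 0}]'

```text
time_s: 36.85
eef_pos: [0.5885, -0.107, 0.2421]
tool_rot: [-179.8, 0.6, -74.3]
wrist_force: [0.4, -0.2, -3.3]
opening: 0.0413
```

```bash
python3 - <<'E'
from meas import *
go(.5376,-.3128,.2,-75)
E
```

```text
t36.9 pos [ 0.5885 -0.107   0.2421] yaw -74.35 F [ 0.4 -0.2 -3.3] op 0.0413 
 total units dx 7.379 dy 4.182 dz 1.685 turn 0.082 rp [-179.76    0.6 ] q [ 20.  17. -18.  99.   5.  65. -75.]
 after turn: dx 7.426 dy 4.097
```

Request:
move_arm --series '[{"dx": 0.9, "dy": 0.4, "dz": 0, "turn": 0}, {"dx": 0.9, "dy": 0.5, "dz": 0, "turn": 0}, {"dx": 0.9, "dy": 0.5, "dz": 0.1, "turn": 0}, {"dx": 0.9, "dy": 0.5, "dz": 0.2, "turn": 0}, {"dx": 0.9, "dy": 0.5, "dz": 0.3, "turn": 0}, {"dx": 0.9, "dy": 0.5, "dz": 0.3, "turn": 0}, {"dx": 0.7, "dy": 0.5, "dz": 0.3, "turn": 0}, {"dx": 0.4, "dy": 0.3, "dz": 0.3, "turn": 0}, {"dx": 0.1, "dy": 0, "dz": 0.1, "turn": 0}, {"dx": 0, "dy": 0, "dz": 0, "turn": 0}]'

```text
time_s: 37.85
eef_pos: [0.5396, -0.2995, 0.202]
tool_rot: [-179.7, 0.7, -74.5]
wrist_force: [0.9, -0.7, -3.6]
opening: 0.0412
```

```bash
python3 - <<'E'
from meas import *
go(.5376,-.3128,.1,-75)
p,d,M=cam("wrist");cv2.imwrite("pics/w9.png",p[...,::-1])
x=pts(d,M)[d>0];n=x[(abs(x[:,0]-.5376)<.1)&(abs(x[:,1]+.3128)<.1)&(x[:,2]>.015)&(x[:,2]<.0225)];print(len(n),cv2.minAreaRect(n[:,:2].astype(np.float32)))
n=x[(np.hypot(x[:,0]-.5376,x[:,1]+.3128)<.045)&(x[:,2]>.024)&(x[:,2]<.028)];print(len(n),circ(n))
E
```

```text
t37.9 pos [ 0.5396 -0.2995  0.202 ] yaw -74.49 F [ 0.9 -0.7 -3.6] op 0.0412 
 total units dx 0.492 dy 0.219 dz 4.080 turn 0.064 rp [-179.73    0.65] q [ 34.  20. -13.  99.   4.  61. -55.]
 after turn: dx 0.494 dy 0.215
8972 ((0.5374442338943481, -0.3158232569694519), (0.1483515501022339, 0.1501544862985611), 8.96484088897705)
631 (array([ 0.53727156, -0.31565756]), np.float64(0.03222591445620013))
```

View pics/w9.png

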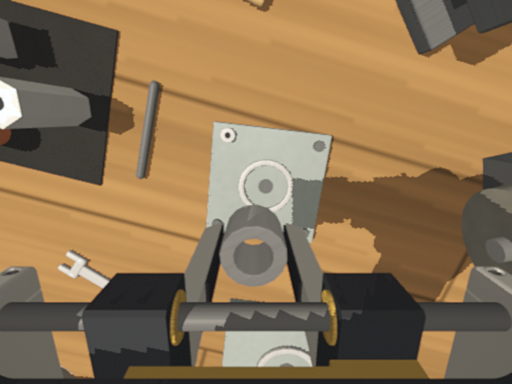

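Request:
move_arm --series '[{"dx": 0.5, "dy": 0.2, "dz": 0.3, "turn": 0}, {"dx": 0, "dy": 0, "dz": 0.7, "turn": 0}, {"dx": 0, "dy": 0, "dz": 0.7, "turn": 0}, {"dx": 0, "dy": 0, "dz": 0.7, "turn": 0}, {"dx": 0, "dy": 0, "dz": 0.7, "turn": 0}, {"dx": 0, "dy": 0, "dz": 0.5, "turn": 0}, {"dx": 0, "dy": 0, "dz": 0.3, "turn": 0}, {"dx": 0, "dy": 0, "dz": 0, "turn": 0}]'

```text
time_s: 38.7
eef_pos: [0.5422, -0.311, 0.1013]
tool_rot: [-179.5, 0.5, -74.0]
wrist_force: [-0.8, 0.1, -2.5]
opening: 0.0415
```

```bash
python3 - <<'E'
from meas import *
go(.538,-.315,.0423,-75)
E
```

```text
t38.7 pos [ 0.5422 -0.311   0.1013] yaw -74.05 F [-0.8  0.1 -2.5] op 0.0415 
 total units dx 0.108 dy 0.207 dz 2.358 turn 0.119 rp [-179.51    0.52] q [ 34.  27. -12. 104.   6.  50. -55.]
 after turn: dx 0.111 dy 0.205
```

Request:
move_arm --series '[{"dx": 0.1, "dy": 0.2, "dz": 0.2, "turn": 0}, {"dx": 0, "dy": 0, "dz": 0.5, "turn": 0}, {"dx": 0, "dy": 0, "dz": 0.5, "turn": 0}, {"dx": 0, "dy": 0, "dz": 0.4, "turn": 0}, {"dx": 0, "dy": 0, "dz": 0.2, "turn": 0}, {"dx": 0, "dy": 0, "dz": 0, "turn": 0}]'

```text
time_s: 39.3
eef_pos: [0.5388, -0.3152, 0.0536]
tool_rot: [-179.4, 0.4, -74.0]
wrist_force: [-0.7, -0.5, -3.1]
opening: 0.0414
```

```bash
python3 - <<'E'
from meas import *
go(.538,-.315,.0423,-75)
E
```

```text
t39.3 pos [ 0.5388 -0.3152  0.0536] yaw -74.05 F [-0.7 -0.5 -3.1] op 0.0414 
 total units dx -0.016 dy 0.030 dz 0.452 turn 0.119 rp [-179.43    0.44] q [ 34.  30. -12. 105.   7.  45. -56.]
 after turn: dx -0.016 dy 0.030
```

Request:
move_arm --series '[{"dx": 0, "dy": 0, "dz": 0.25, "turn": 0}, {"dx": 0, "dy": 0, "dz": 0.12, "turn": 0}]'

```text
time_s: 39.5
eef_pos: [0.5393, -0.3152, 0.0442]
tool_rot: [-179.4, 0.4, -74.0]
wrist_force: [-0.2, 0.2, -3.0]
opening: 0.0412
```

Request:
move_arm --series '[{"dx": 0, "dy": 0, "dz": 0.1, "turn": 0}]'

```text
time_s: 39.6
eef_pos: [0.5398, -0.3152, 0.0421]
tool_rot: [-179.4, 0.4, -74.0]
wrist_force: [-10.8, 7.3, 41.0]
opening: 0.0416
```

Request:
move_arm --series '[{"dx": 0, "dy": 0, "dz": 0, "turn": 0}]'

```text
time_s: 39.7
eef_pos: [0.5401, -0.3152, 0.0423]
tool_rot: [-179.3, 0.4, -74.0]
wrist_force: [0.4, 0.0, -3.3]
opening: 0.0416
```

Request:
move_arm --hand 70 --series '[{"dx": 0, "dy": 0, "dz": 0, "turn": 0}, {"dx": 0, "dy": 0, "dz": 0, "turn": 0}, {"dx": 0, "dy": 0, "dz": 0, "turn": 0}, {"dx": 0, "dy": 0, "dz": 0, "turn": 0}, {"dx": 0, "dy": 0, "dz": -0.4, "turn": 0}, {"dx": 0, "dy": 0, "dz": -0.8, "turn": 0}, {"dx": 0, "dy": 0, "dz": -0.9, "turn": 0}, {"dx": 0, "dy": 0, "dz": -0.9, "turn": 0}, {"dx": 0, "dy": 0, "dz": -0.9, "turn": 0}, {"dx": 0, "dy": 0, "dz": -0.9, "turn": 0}, {"dx": 0, "dy": 0, "dz": -0.9, "turn": 0}, {"dx": 0, "dy": 0, "dz": -0.6, "turn": 0}]'

```text
time_s: 40.9
eef_pos: [0.5381, -0.3163, 0.21]
tool_rot: [-179.3, 0.3, -74.0]
wrist_force: [-0.8, -0.1, -0.0]
opening: 0.0685
```

```bash
python3 - <<'E'
from meas import *
go(.57,-.049,.22,-75)
p,d,M=cam("wrist");cv2.imwrite("pics/w10.png",p[...,::-1])
x=pts(d,M)[d>0];
n=x[(np.hypot(x[:,0]-.5376,x[:,1]+.3157)<.045)&(x[:,2]>.024)&(x[:,2]<.028)];print("ring",len(n),circ(n))
n=x[(np.hypot(x[:,0]-.5376,x[:,1]+.3157)<.045)&(x[:,2]>.055)&(x[:,2]<.075)];print("bush",len(n),circ(n),n.mean(0),n.std(0))
A=np.c_[n[:,:2],np.ones(len(n))];print(np.linalg.lstsq(A,n[:,2],rcond=None)[0])
E
```

```text
t40.9 pos [ 0.5381 -0.3163  0.21  ] yaw -74.01 F [-0.8 -0.1 -0. ] op 0.0685 
 total units dx -9.926 dy -4.171 dz -0.402 turn 0.124 rp [-179.29    0.35] q [ 35.  20. -13.  98.   4.  61. -53.]
 after turn: dx -9.997 dy -3.998
ring 696 (array([ 0.53676955, -0.31592348]), np.float64(0.03207864410978548))
bush 679 (array([ 0.53957878, -0.31644069]), np.float64(0.016716756848062085)) [ 0.53960965 -0.31639238  0.06433447] [0.01202313 0.01161426 0.00206814]
[-0.01116676 -0.00398859  0.0690982 ]
```

View pics/w10.png

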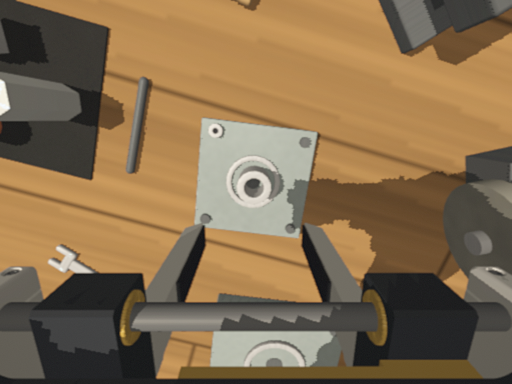

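Request:
move_arm --series '[{"dx": -0.8, "dy": -0.4, "dz": 0, "turn": 0}, {"dx": -1, "dy": -0.4, "dz": 0, "turn": 0}, {"dx": -1, "dy": -0.4, "dz": 0, "turn": 0}, {"dx": -1, "dy": -0.4, "dz": 0, "turn": 0}, {"dx": -1, "dy": -0.4, "dz": 0, "turn": 0}, {"dx": -1, "dy": -0.4, "dz": 0, "turn": 0}, {"dx": -1, "dy": -0.4, "dz": 0, "turn": 0}, {"dx": -1, "dy": -0.4, "dz": 0, "turn": 0}, {"dx": -1, "dy": -0.4, "dz": 0, "turn": 0}, {"dx": -0.6, "dy": -0.2, "dz": 0, "turn": 0.12}, {"dx": -0.2, "dy": 0, "dz": 0, "turn": 0}, {"dx": 0, "dy": 0, "dz": 0, "turn": 0}]'

```text
time_s: 42.15
eef_pos: [0.5644, -0.0513, 0.2202]
tool_rot: [-178.9, -0.0, -75.1]
wrist_force: [-0.1, -0.2, 0.1]
opening: 0.0684
```

```bash
python3 - <<'E'
from meas import *
go(.57,-.049,.22,-75)
p,d,M=cam("wrist");cv2.imwrite("pics/w11.png",p[...,::-1])
measure(d,M,dict(hex=(.57,-.049)))
E
```

```text
t42.1 pos [ 0.5644 -0.0513  0.2202] yaw -75.08 F [-0.1 -0.2  0.1] op 0.0684 
 total units dx -0.032 dy -0.239 dz 0.010 turn -0.010 rp [-1.789e+02 -2.000e-02] q [ 16.  15. -20. 105.   6.  60. -82.]
 after turn: dx -0.032 dy -0.239
hex (array([ 0.56700564, -0.05001191]), np.float64(45.086941803402475), np.float64(0.02000813762038863)) [ 0.5675972  -0.04983263  0.11518872] 1223
```

View pics/w11.png

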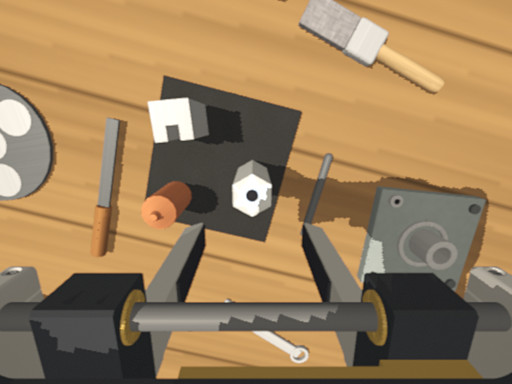

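Request:
move_arm --series '[{"dx": 0, "dy": -0.1, "dz": 0.3, "turn": 0}, {"dx": 0, "dy": 0, "dz": 0.7, "turn": 0}, {"dx": 0, "dy": 0, "dz": 0.8, "turn": 0}, {"dx": 0, "dy": 0, "dz": 0.7, "turn": 0}, {"dx": 0, "dy": 0, "dz": 0.4, "turn": 0}, {"dx": 0, "dy": 0, "dz": 0, "turn": 0}]'

```text
time_s: 42.8
eef_pos: [0.5687, -0.0578, 0.1435]
tool_rot: [-178.9, -0.1, -75.5]
wrist_force: [0.0, -0.0, -0.4]
opening: 0.0684
```

```bash
python3 - <<'E'
from meas import *
go(.568,-.0495,.066,-75)
E
```

```text
t42.8 pos [ 0.5687 -0.0578  0.1435] yaw -75.52 F [ 0.  -0.  -0.4] op 0.0684 
 total units dx -0.327 dy -0.057 dz 3.100 turn -0.065 rp [-1.7891e+02 -1.3000e-01] q [ 15.  20. -20. 109.   8.  51. -83.]
 after turn: dx -0.327 dy -0.060
```

Request:
move_arm --series '[{"dx": -0.32, "dy": -0.05, "dz": 0, "turn": -0.06}, {"dx": 0, "dy": 0, "dz": 0.5, "turn": 0}, {"dx": 0, "dy": 0, "dz": 0.7, "turn": 0}, {"dx": 0, "dy": 0, "dz": 0.7, "turn": 0}, {"dx": 0, "dy": 0, "dz": 0.5, "turn": 0}, {"dx": 0, "dy": 0, "dz": 0.3, "turn": 0}, {"dx": 0, "dy": 0, "dz": 0, "turn": 0}]'

```text
time_s: 43.5
eef_pos: [0.5713, -0.0489, 0.0745]
tool_rot: [-178.6, -0.2, -75.0]
wrist_force: [0.7, 0.1, 0.9]
opening: 0.0683
```

```bash
python3 - <<'E'
from meas import *
go(.568,-.0495,.066,-75)
E
```

```text
t43.5 pos [ 0.5713 -0.0489  0.0745] yaw -74.98 F [0.7 0.1 0.9] op 0.0683 
 total units dx -0.009 dy 0.134 dz 0.340 turn 0.002 rp [-178.64   -0.23] q [ 14.  25. -19. 112.  11.  43. -86.]
 after turn: dx -0.009 dy 0.134
```

Request:
move_arm --series '[{"dx": 0, "dy": 0.13, "dz": 0.3, "turn": 0}, {"dx": 0, "dy": 0, "dz": 0, "turn": 0}]'

```text
time_s: 43.7
eef_pos: [0.5686, -0.0497, 0.067]
tool_rot: [-178.6, -0.2, -75.0]
wrist_force: [-0.1, 0.0, 0.4]
opening: 0.0683
```

Request:
move_arm --hand 255 --series '[{"dx": 0, "dy": 0, "dz": 0, "turn": 0}, {"dx": 0, "dy": 0, "dz": 0, "turn": 0}, {"dx": 0, "dy": 0, "dz": 0, "turn": 0}, {"dx": 0, "dy": 0, "dz": 0, "turn": 0}, {"dx": 0, "dy": 0, "dz": 0, "turn": 0}, {"dx": 0, "dy": 0, "dz": 0, "turn": 0}, {"dx": 0, "dy": 0, "dz": 0, "turn": 0}]'

```text
time_s: 44.4
eef_pos: [0.5693, -0.0498, 0.0684]
tool_rot: [-178.5, -0.3, -75.0]
wrist_force: [0.4, 1.0, -1.6]
opening: 0.04
```

```bash
python3 - <<'E'
from meas import *
go(.4712,.2926,.22,-75)
E
```

```text
t44.4 pos [ 0.5693 -0.0498  0.0684] yaw -74.99 F [ 0.4  1.  -1.6] op 0.0400 
 total units dx -14.244 dy 0.244 dz -6.065 turn 0.001 rp [-178.48   -0.28] q [ 14.  25. -18. 113.  11.  42. -87.]
 after turn: dx -14.244 dy 0.246
```

Request:
move_arm --series '[{"dx": 0, "dy": 0, "dz": -0.3, "turn": 0}, {"dx": 0, "dy": 0, "dz": -0.7, "turn": 0}, {"dx": 0, "dy": 0, "dz": -0.9, "turn": 0}, {"dx": 0, "dy": 0, "dz": -0.9, "turn": 0}, {"dx": 0, "dy": 0, "dz": -0.9, "turn": 0}, {"dx": 0, "dy": 0, "dz": -0.9, "turn": 0}, {"dx": 0, "dy": 0, "dz": -0.9, "turn": 0}, {"dx": 0, "dy": 0, "dz": -0.6, "turn": 0}, {"dx": -0.3, "dy": 0, "dz": -0.2, "turn": 0}, {"dx": -0.7, "dy": 0, "dz": 0, "turn": 0}, {"dx": -1, "dy": 0, "dz": 0, "turn": 0}, {"dx": -1, "dy": 0, "dz": 0, "turn": 0}]'

```text
time_s: 45.6
eef_pos: [0.5427, 0.0224, 0.2343]
tool_rot: [-178.6, -0.3, -75.3]
wrist_force: [0.4, 0.5, -2.9]
opening: 0.0398
```

```bash
python3 - <<'E'
from meas import *
go(.472,.2925,.22,-75)
E
```

```text
t45.6 pos [0.5427 0.0224 0.2343] yaw -75.26 F [ 0.4  0.5 -2.9] op 0.0398 
 total units dx -11.167 dy -0.014 dz 0.571 turn -0.033 rp [-178.63   -0.28] q [ 11.  12. -23. 107.   5.  61. -90.]
 after turn: dx -11.167 dy -0.065
```

Request:
move_arm --series '[{"dx": -1, "dy": 0, "dz": 0, "turn": 0}, {"dx": -1, "dy": 0, "dz": 0, "turn": 0}, {"dx": -1, "dy": 0, "dz": 0, "turn": 0}, {"dx": -1, "dy": 0, "dz": 0, "turn": 0}, {"dx": -1, "dy": 0, "dz": 0, "turn": 0}, {"dx": -1, "dy": 0, "dz": 0, "turn": 0}, {"dx": -1, "dy": 0, "dz": 0, "turn": 0}, {"dx": -1, "dy": 0, "dz": 0, "turn": 0}, {"dx": -1, "dy": 0, "dz": 0, "turn": 0}, {"dx": -0.7, "dy": 0, "dz": 0, "turn": 0}, {"dx": -0.3, "dy": 0, "dz": 0, "turn": 0}, {"dx": 0, "dy": 0, "dz": 0, "turn": 0}]'

```text
time_s: 46.8
eef_pos: [0.4655, 0.2807, 0.2288]
tool_rot: [-179.1, -0.2, -74.7]
wrist_force: [1.0, -0.3, -3.5]
opening: 0.0401
```

```bash
python3 - <<'E'
from seats import *
go(.472,.2925,.0724,-75)
p,d,M=cam("wrist");cv2.imwrite("pics/w12.png",p[...,::-1])
seats(p,M,(150,60,330,200))
E
```

```text
t46.8 pos [0.4655 0.2807 0.2288] yaw -74.74 F [ 1.  -0.3 -3.5] op 0.0401 
 total units dx -0.386 dy -0.375 dz 6.256 turn 0.033 rp [-179.1    -0.25] q [ -10.   14.  -33.  107.    9.   61. -121.]
 after turn: dx -0.388 dy -0.373
[246. 173.] ((0.4697965681552887, 0.2919584810733795), 0.02357974834740162) (array([0.46978798, 0.29208189]), np.float64(0.022979999024638313))
[240. 134.] ((0.5180568695068359, 0.3137655556201935), 0.023925837129354477) (array([0.51819305, 0.31388691]), np.float64(0.02313113681264705))
[203. 120.] ((0.5237665772438049, 0.3669630289077759), 0.024111829698085785) (array([0.52353494, 0.36685404]), np.float64(0.023375463593338332))
[269. 110.] ((0.5613732933998108, 0.282770037651062), 0.023699667304754257) (array([0.56145497, 0.28280641]), np.float64(0.023082044196856336))
```

View pics/w12.png

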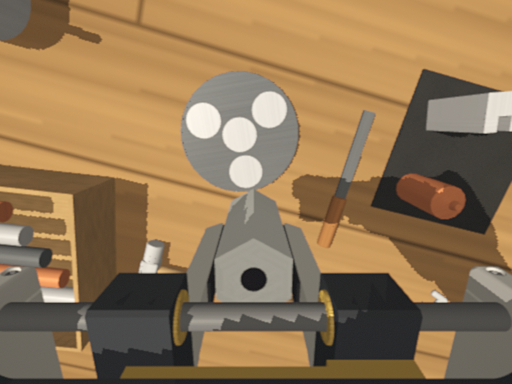

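Request:
move_arm --series '[{"dx": -0.35, "dy": -0.3, "dz": 0.3, "turn": 0}, {"dx": 0, "dy": 0, "dz": 0.7, "turn": 0}, {"dx": 0, "dy": 0, "dz": 0.8, "turn": 0}, {"dx": 0, "dy": 0, "dz": 0.8, "turn": 0}, {"dx": 0, "dy": 0, "dz": 0.8, "turn": 0}, {"dx": 0, "dy": 0, "dz": 0.7, "turn": 0}, {"dx": 0, "dy": 0, "dz": 0.5, "turn": 0}, {"dx": 0, "dy": 0, "dz": 0.2, "turn": 0}, {"dx": 0, "dy": 0, "dz": 0, "turn": 0}]'

```text
time_s: 47.75
eef_pos: [0.4782, 0.2864, 0.1011]
tool_rot: [-179.1, -0.4, -75.4]
wrist_force: [0.7, 0.3, -1.7]
opening: 0.0399
```

```bash
python3 - <<'E'
from seats import *
go(.472,.2925,.0724,-75)
E
```

```text
t47.8 pos [0.4782 0.2864 0.1011] yaw -75.37 F [ 0.7  0.3 -1.7] op 0.0399 
 total units dx -0.300 dy 0.179 dz 1.149 turn -0.046 rp [-179.07   -0.36] q [ -13.   23.  -30.  112.   17.   48. -128.]
 after turn: dx -0.302 dy 0.177
```

Request:
move_arm --series '[{"dx": -0.3, "dy": 0.18, "dz": 0.2, "turn": -0.05}, {"dx": 0, "dy": 0, "dz": 0.4, "turn": 0}, {"dx": 0, "dy": 0, "dz": 0.2, "turn": 0}, {"dx": 0, "dy": 0, "dz": 0, "turn": 0}]'

```text
time_s: 48.15
eef_pos: [0.4728, 0.2938, 0.0811]
tool_rot: [-178.9, -0.3, -74.9]
wrist_force: [0.7, 0.2, -2.0]
opening: 0.0398
```

```bash
python3 - <<'E'
from seats import *
go(.472,.2925,.0724,-75)
E
```

```text
t48.1 pos [0.4728 0.2938 0.0811] yaw -74.94 F [ 0.7  0.2 -2. ] op 0.0398 
 total units dx 0.041 dy 0.043 dz 0.347 turn 0.007 rp [-178.92   -0.33] q [ -15.   25.  -30.  113.   18.   46. -130.]
 after turn: dx 0.041 dy 0.043
```

Request:
move_arm --series '[{"dx": 0.05, "dy": 0.05, "dz": 0.18, "turn": 0}, {"dx": 0, "dy": 0, "dz": 0, "turn": 0}, {"dx": 0, "dy": 0, "dz": 0.1, "turn": 0}]'

```text
time_s: 48.45
eef_pos: [0.4724, 0.2923, 0.0742]
tool_rot: [-178.9, -0.3, -74.9]
wrist_force: [0.4, -0.1, -2.3]
opening: 0.04
```

```bash
python3 - <<'E'
from seats import *
go(.472,.2925,.0724,-75)
E
```

```text
t48.5 pos [0.4724 0.2923 0.0742] yaw -74.94 F [ 0.4 -0.1 -2.3] op 0.0400 
 total units dx -0.013 dy 0.013 dz 0.070 turn 0.007 rp [-178.86   -0.32] q [ -15.   25.  -29.  114.   18.   45. -130.]
 after turn: dx -0.013 dy 0.013
```

Request:
move_arm --series '[{"dx": 0, "dy": 0, "dz": 0.11, "turn": 0}]'

```text
time_s: 48.55
eef_pos: [0.4729, 0.2924, 0.0721]
tool_rot: [-178.8, -0.3, -75.0]
wrist_force: [-7.3, -8.4, 43.7]
opening: 0.0397
```

Seated; release and rise, then to the can on the mat.

Request:
move_arm --series '[{"dx": 0, "dy": 0, "dz": 0, "turn": 0}]'

```text
time_s: 48.65
eef_pos: [0.4733, 0.2926, 0.0724]
tool_rot: [-178.8, -0.3, -75.0]
wrist_force: [0.1, 0.7, -2.7]
opening: 0.0399
```

Request:
move_arm --hand 70 --series '[{"dx": 0, "dy": 0, "dz": 0, "turn": 0}, {"dx": 0, "dy": 0, "dz": 0, "turn": 0}, {"dx": 0, "dy": 0, "dz": 0, "turn": 0}, {"dx": 0, "dy": 0, "dz": 0, "turn": 0}, {"dx": 0, "dy": 0, "dz": -0.4, "turn": 0}, {"dx": 0, "dy": 0, "dz": -0.8, "turn": 0}, {"dx": 0, "dy": 0, "dz": -0.9, "turn": 0}, {"dx": 0, "dy": 0, "dz": -0.9, "turn": 0}, {"dx": 0, "dy": 0, "dz": -0.9, "turn": 0}, {"dx": 0, "dy": 0, "dz": -0.9, "turn": 0}, {"dx": 0, "dy": 0, "dz": -0.6, "turn": 0}, {"dx": 0, "dy": 0, "dz": 0, "turn": 0}]'

```text
time_s: 49.85
eef_pos: [0.4695, 0.2933, 0.2174]
tool_rot: [-178.7, -0.2, -74.9]
wrist_force: [0.2, -0.1, 0.2]
opening: 0.0682
```

```bash
python3 - <<'E'
from meas import *
go(.512,.05,.22,-70)
p,d,M=cam("wrist");cv2.imwrite("pics/w13.png",p[...,::-1])
measure(d,M,dict(hex=(.47,.292)))
E
```

```text
t49.9 pos [0.4695 0.2933 0.2174] yaw -74.88 F [ 0.2 -0.1  0.2] op 0.0682 
 total units dx 9.838 dy 0.898 dz -0.105 turn -0.610 rp [-178.67   -0.24] q [ -11.   15.  -33.  107.   10.   60. -123.]
 after turn: dx 9.726 dy 1.732
hex (array([0.47065222, 0.2903382 ]), np.float64(45.05005788547615), np.float64(0.020075160241380764)) [0.47147889 0.29075142 0.11905959] 1306
```

View pics/w13.png

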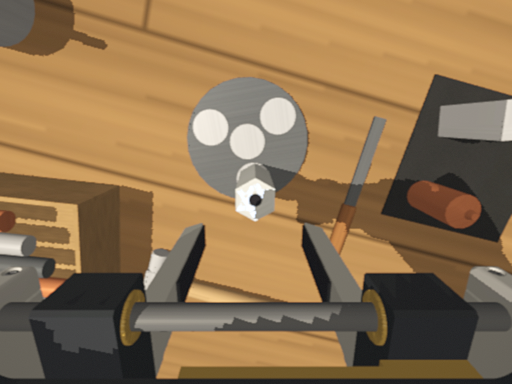

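Request:
move_arm --series '[{"dx": 0.8, "dy": 0.1, "dz": 0, "turn": 0}, {"dx": 1, "dy": 0.1, "dz": 0, "turn": 0}, {"dx": 1, "dy": 0.1, "dz": 0, "turn": 0}, {"dx": 1, "dy": 0.1, "dz": 0, "turn": 0}, {"dx": 1, "dy": 0.1, "dz": 0, "turn": 0}, {"dx": 1, "dy": 0.1, "dz": 0, "turn": 0}, {"dx": 1, "dy": 0.1, "dz": 0, "turn": 0}, {"dx": 1, "dy": 0.1, "dz": 0, "turn": 0}, {"dx": 1, "dy": 0.1, "dz": 0, "turn": 0}, {"dx": 0.6, "dy": 0, "dz": 0, "turn": 0}, {"dx": 0.2, "dy": 0, "dz": 0, "turn": 0}, {"dx": 0, "dy": 0, "dz": 0, "turn": 0}]'

```text
time_s: 51.1
eef_pos: [0.5059, 0.0455, 0.2074]
tool_rot: [-179.5, -0.2, -74.7]
wrist_force: [1.0, 1.0, -0.5]
opening: 0.068
```

```bash
python3 - <<'E'
from meas import *
go(.512,.05,.22,-75)
p,d,M=cam("wrist");cv2.imwrite("pics/w14.png",p[...,::-1])
measure(d,M,dict(can=(.512,.05),block=(.62,.05)))
E
```

```text
t51.1 pos [0.5059 0.0455 0.2074] yaw -74.72 F [ 1.   1.  -0.5] op 0.0680 
 total units dx -0.111 dy -0.284 dz -0.506 turn 0.034 rp [-1.7949e+02 -1.6000e-01] q [ 10.  10. -25. 113.   5.  57. -92.]
 after turn: dx -0.112 dy -0.284
can (array([0.51165872, 0.04920507]), np.float64(0.020075516671411244)) 271
  tip [0.51199836 0.04942125 0.10441638] 69
block ((0.619399905204773, 0.04897238314151764), (0.04005071893334389, 0.0400223545730114), 19.889238357543945) 1726 [0.62137203 0.04964171 0.10508126]
```

View pics/w14.png

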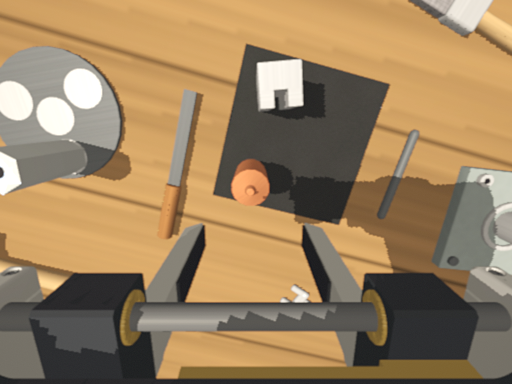

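Request:
move_arm --series '[{"dx": -0.1, "dy": -0.2, "dz": 0.3, "turn": 0}, {"dx": 0, "dy": 0, "dz": 0.7, "turn": 0}, {"dx": 0, "dy": 0, "dz": 0.7, "turn": 0}, {"dx": 0, "dy": 0, "dz": 0.5, "turn": 0}, {"dx": 0, "dy": 0, "dz": 0.2, "turn": 0}, {"dx": 0, "dy": 0, "dz": 0, "turn": 0}]'

```text
time_s: 51.75
eef_pos: [0.5107, 0.0564, 0.1434]
tool_rot: [-179.5, -0.1, -74.3]
wrist_force: [0.2, -0.0, 0.3]
opening: 0.0685
```

```bash
python3 - <<'E'
from meas import *
go(.512,.0493,.062,-75)
E
```

```text
t51.8 pos [0.5107 0.0564 0.1434] yaw -74.28 F [ 0.2 -0.   0.3] op 0.0685 
 total units dx 0.289 dy 0.026 dz 3.254 turn 0.090 rp [-1.7946e+02 -5.0000e-02] q [  8.  15. -25. 116.   8.  50. -96.]
 after turn: dx 0.290 dy 0.022
```

Request:
move_arm --series '[{"dx": 0.3, "dy": 0, "dz": 0, "turn": 0.1}, {"dx": 0.03, "dy": 0, "dz": 0.5, "turn": 0}, {"dx": 0, "dy": 0, "dz": 0.7, "turn": 0}, {"dx": 0, "dy": 0, "dz": 0.7, "turn": 0}, {"dx": 0, "dy": 0, "dz": 0.6, "turn": 0}, {"dx": 0, "dy": 0, "dz": 0.3, "turn": 0}, {"dx": 0, "dy": 0, "dz": 0, "turn": 0}]'

```text
time_s: 52.45
eef_pos: [0.516, 0.047, 0.0711]
tool_rot: [-179.2, -0.1, -75.3]
wrist_force: [-0.5, -0.4, 0.1]
opening: 0.0683
```

```bash
python3 - <<'E'
from meas import *
go(.512,.0493,.062,-75)
E
```

```text
t52.5 pos [0.516  0.047  0.0711] yaw -75.29 F [-0.5 -0.4  0.1] op 0.0683 
 total units dx -0.129 dy 0.133 dz 0.365 turn -0.037 rp [-1.7918e+02 -1.1000e-01] q [  7.  22. -23. 119.  13.  41. -99.]
 after turn: dx -0.130 dy 0.133
```

Request:
move_arm --series '[{"dx": -0.13, "dy": 0.13, "dz": 0.33, "turn": 0}, {"dx": 0, "dy": 0, "dz": 0, "turn": 0}]'

```text
time_s: 52.65
eef_pos: [0.5123, 0.0494, 0.0628]
tool_rot: [-179.1, -0.1, -75.3]
wrist_force: [0.1, 0.2, 0.0]
opening: 0.0683
```

Request:
move_arm --hand 255 --series '[{"dx": 0, "dy": 0, "dz": 0, "turn": 0}, {"dx": 0, "dy": 0, "dz": 0, "turn": 0}, {"dx": 0, "dy": 0, "dz": 0, "turn": 0}, {"dx": 0, "dy": 0, "dz": 0, "turn": 0}, {"dx": 0, "dy": 0, "dz": 0, "turn": 0}, {"dx": 0, "dy": 0, "dz": 0, "turn": 0}, {"dx": 0, "dy": 0, "dz": 0, "turn": 0}]'

```text
time_s: 53.35
eef_pos: [0.513, 0.0495, 0.0641]
tool_rot: [-179.0, -0.1, -75.3]
wrist_force: [-0.1, 0.8, -1.6]
opening: 0.0412
```

```bash
python3 - <<'E'
from meas import *
go(.524,.367,.23,-75)
E
```

```text
t53.4 pos [0.513  0.0495 0.0641] yaw -75.33 F [-0.1  0.8 -1.6] op 0.0412 
 total units dx -12.174 dy -3.644 dz -6.635 turn -0.041 rp [-1.7902e+02 -1.5000e-01] q [   6.   22.  -23.  119.   13.   40. -100.]
 after turn: dx -12.154 dy -3.713
```

Request:
move_arm --series '[{"dx": 0, "dy": 0, "dz": -0.3, "turn": 0}, {"dx": 0, "dy": 0, "dz": -0.7, "turn": 0}, {"dx": 0, "dy": 0, "dz": -0.9, "turn": 0}, {"dx": 0, "dy": 0, "dz": -0.9, "turn": 0}, {"dx": 0, "dy": 0, "dz": -0.9, "turn": 0}, {"dx": 0, "dy": 0, "dz": -0.9, "turn": 0}, {"dx": 0, "dy": 0, "dz": -0.9, "turn": 0}, {"dx": 0, "dy": -0.1, "dz": -0.7, "turn": 0}, {"dx": -0.3, "dy": -0.2, "dz": -0.3, "turn": 0}, {"dx": -0.7, "dy": -0.3, "dz": 0, "turn": 0}, {"dx": -1, "dy": -0.3, "dz": 0, "turn": 0}, {"dx": -1, "dy": -0.3, "dz": 0, "turn": 0}]'

```text
time_s: 54.55
eef_pos: [0.5189, 0.13, 0.2372]
tool_rot: [-179.1, -0.2, -75.6]
wrist_force: [-0.2, 0.2, -2.8]
opening: 0.0415
```

```bash
python3 - <<'E'
from meas import *
go(.5247,.367,.23,-75)
E
```

```text
t54.5 pos [0.5189 0.13   0.2372] yaw -75.59 F [-0.2  0.2 -2.8] op 0.0415 
 total units dx -9.123 dy -2.584 dz 0.288 turn -0.074 rp [-1.7907e+02 -1.6000e-01] q [   4.   11.  -28.  108.    6.   61. -103.]
 after turn: dx -9.095 dy -2.677
```

Request:
move_arm --series '[{"dx": -1, "dy": -0.3, "dz": 0, "turn": 0}, {"dx": -1, "dy": -0.3, "dz": 0, "turn": 0}, {"dx": -1, "dy": -0.3, "dz": 0, "turn": 0}, {"dx": -1, "dy": -0.3, "dz": 0, "turn": 0}, {"dx": -1, "dy": -0.3, "dz": 0, "turn": 0}, {"dx": -1, "dy": -0.3, "dz": 0, "turn": 0}, {"dx": -1, "dy": -0.3, "dz": 0, "turn": 0}, {"dx": -0.7, "dy": -0.2, "dz": 0, "turn": 0}, {"dx": -0.4, "dy": -0.1, "dz": 0, "turn": 0}, {"dx": 0, "dy": 0, "dz": 0, "turn": 0}, {"dx": 0, "dy": 0, "dz": 0, "turn": 0}]'

```text
time_s: 55.65
eef_pos: [0.52, 0.3587, 0.2333]
tool_rot: [-179.5, -0.0, -75.2]
wrist_force: [-1.0, 0.1, -1.9]
opening: 0.0414
```

```bash
python3 - <<'E'
from meas import *
go(.5247,.367,.0681,-75)
E
```

```text
t55.6 pos [0.52   0.3587 0.2333] yaw -75.16 F [-1.   0.1 -1.9] op 0.0414 
 total units dx -0.272 dy -0.267 dz 6.608 turn -0.020 rp [-1.7953e+02 -1.0000e-02] q [ -16.   22.  -32.   95.   13.   66. -127.]
 after turn: dx -0.272 dy -0.268
```

Request:
move_arm --series '[{"dx": -0.3, "dy": -0.15, "dz": 0.3, "turn": 0}, {"dx": 0, "dy": 0, "dz": 0.7, "turn": 0}, {"dx": 0, "dy": 0, "dz": 0.8, "turn": 0}, {"dx": 0, "dy": 0, "dz": 0.8, "turn": 0}, {"dx": 0, "dy": 0, "dz": 0.8, "turn": 0}, {"dx": 0, "dy": 0, "dz": 0.7, "turn": 0}, {"dx": 0, "dy": 0, "dz": 0.5, "turn": 0}, {"dx": 0, "dy": 0, "dz": 0.2, "turn": 0}, {"dx": 0, "dy": 0, "dz": 0, "turn": 0}]'

```text
time_s: 56.55
eef_pos: [0.5261, 0.3622, 0.1068]
tool_rot: [-179.4, -0.2, -75.7]
wrist_force: [-0.1, 0.1, -2.4]
opening: 0.0415
```

```bash
python3 - <<'E'
from meas import *
go(.5247,.367,.0681,-75)
E
```

```text
t56.5 pos [0.5261 0.3622 0.1068] yaw -75.69 F [-0.1  0.1 -2.4] op 0.0415 
 total units dx -0.200 dy 0.008 dz 1.549 turn -0.086 rp [-1.7943e+02 -1.5000e-01] q [ -18.   30.  -30.  101.   18.   53. -131.]
 after turn: dx -0.201 dy 0.006
```

Request:
move_arm --series '[{"dx": -0.2, "dy": 0, "dz": 0.2, "turn": 0}, {"dx": 0, "dy": 0, "dz": 0.5, "turn": 0}, {"dx": 0, "dy": 0, "dz": 0.3, "turn": 0}, {"dx": 0, "dy": 0, "dz": 0.1, "turn": 0}, {"dx": 0, "dy": 0, "dz": 0, "turn": 0}]'

```text
time_s: 57.05
eef_pos: [0.526, 0.3683, 0.0788]
tool_rot: [-179.3, -0.1, -75.7]
wrist_force: [-0.8, -0.2, -2.2]
opening: 0.0414
```

```bash
python3 - <<'E'
from meas import *
go(.5247,.367,.0681,-75)
E
```

```text
t57.0 pos [0.526  0.3683 0.0788] yaw -75.69 F [-0.8 -0.2 -2.2] op 0.0414 
 total units dx 0.038 dy 0.064 dz 0.427 turn -0.087 rp [-1.7928e+02 -1.0000e-01] q [ -19.   32.  -29.  102.   20.   51. -133.]
 after turn: dx 0.037 dy 0.064
```

Request:
move_arm --series '[{"dx": 0.05, "dy": 0.07, "dz": 0.25, "turn": 0}, {"dx": 0, "dy": 0, "dz": 0, "turn": 0}, {"dx": 0, "dy": 0, "dz": 0.1, "turn": 0}]'

```text
time_s: 57.35
eef_pos: [0.525, 0.3667, 0.07]
tool_rot: [-179.2, -0.1, -75.7]
wrist_force: [-0.7, -0.0, -2.5]
opening: 0.0416
```

Request:
move_arm --series '[{"dx": 0, "dy": 0, "dz": 0.11, "turn": 0}]'

```text
time_s: 57.45
eef_pos: [0.5252, 0.3672, 0.0677]
tool_rot: [-179.2, -0.0, -75.7]
wrist_force: [-7.7, -1.6, 29.6]
opening: 0.0413
```

Request:
move_arm --series '[{"dx": 0, "dy": 0, "dz": 0, "turn": 0}]'

```text
time_s: 57.55
eef_pos: [0.5253, 0.3675, 0.068]
tool_rot: [-179.2, -0.0, -75.7]
wrist_force: [-1.4, 0.8, -2.5]
opening: 0.0414
```

Request:
move_arm --hand 70 --series '[{"dx": 0, "dy": 0, "dz": 0, "turn": 0}, {"dx": 0, "dy": 0, "dz": 0, "turn": 0}, {"dx": 0, "dy": 0, "dz": 0, "turn": 0}, {"dx": 0, "dy": 0, "dz": 0, "turn": 0}, {"dx": 0, "dy": 0, "dz": -0.4, "turn": 0}, {"dx": 0, "dy": 0, "dz": -0.8, "turn": 0}, {"dx": 0, "dy": 0, "dz": -0.9, "turn": 0}, {"dx": 0, "dy": 0, "dz": -0.9, "turn": 0}, {"dx": 0, "dy": 0, "dz": -0.9, "turn": 0}, {"dx": 0, "dy": 0, "dz": -0.9, "turn": 0}, {"dx": 0, "dy": 0, "dz": -0.6, "turn": 0}, {"dx": 0, "dy": 0, "dz": 0, "turn": 0}]'

```text
time_s: 58.75
eef_pos: [0.5232, 0.3675, 0.2131]
tool_rot: [-179.0, 0.0, -75.7]
wrist_force: [0.6, -0.6, 0.2]
opening: 0.0683
```

```bash
python3 - <<'E'
from meas import *
go(.62,.049,.22,-70)
p,d,M=cam("wrist");cv2.imwrite("pics/w15.png",p[...,::-1])
measure(d,M,dict(hex=(.47,.292),can=(.524,.367)))
E
```

```text
t58.8 pos [0.5232 0.3675 0.2131] yaw -75.66 F [ 0.6 -0.6  0.2] op 0.0683 
 total units dx 13.303 dy -0.596 dz -0.277 turn -0.707 rp [-1.7904e+02  4.0000e-02] q [ -17.   24.  -32.   96.   14.   64. -128.]
 after turn: dx 13.297 dy 0.719
can (array([0.52334692, 0.36598315]), np.float64(0.020664817048113522)) 170
  tip [0.52454218 0.36630729 0.1061383 ] 109
hex (array([0.46708508, 0.2956194 ]), np.float64(9.144633129764314), np.float64(0.019097670511582895)) [0.46600947 0.29967945 0.11889278] 512
```

View pics/w15.png

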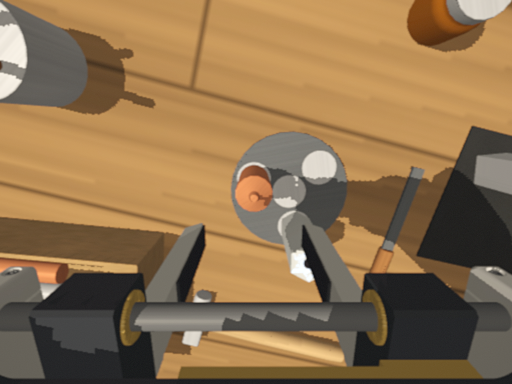

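Request:
move_arm --series '[{"dx": 0.8, "dy": 0, "dz": 0, "turn": -0.35}, {"dx": 1, "dy": 0, "dz": 0, "turn": -0.35}, {"dx": 1, "dy": 0.05, "dz": 0, "turn": 0}, {"dx": 1, "dy": 0.05, "dz": 0, "turn": 0}, {"dx": 1, "dy": 0.05, "dz": 0, "turn": 0}, {"dx": 1, "dy": 0.05, "dz": 0, "turn": 0}, {"dx": 1, "dy": 0.05, "dz": 0, "turn": 0}, {"dx": 1, "dy": 0.05, "dz": 0, "turn": 0}, {"dx": 1, "dy": 0.05, "dz": 0, "turn": 0}, {"dx": 1, "dy": 0.05, "dz": 0, "turn": 0}, {"dx": 1, "dy": 0.05, "dz": 0, "turn": 0}, {"dx": 1, "dy": 0.05, "dz": 0, "turn": 0}]'

```text
time_s: 60.0
eef_pos: [0.6058, 0.0753, 0.197]
tool_rot: [179.8, 0.1, -69.4]
wrist_force: [-0.0, -0.7, -0.2]
opening: 0.0679
```

```bash
python3 - <<'E'
from meas import *
go(.62,.049,.2,-70)
E
```

```text
t60.0 pos [0.6058 0.0753 0.197 ] yaw -69.39 F [-0.  -0.7 -0.2] op 0.0679 
 total units dx 1.185 dy -0.162 dz -0.119 turn 0.076 rp [1.7981e+02 6.0000e-02] q [  9.  22. -28. 100.  11.  61. -92.]
 after turn: dx 1.183 dy -0.175
```

Request:
move_arm --series '[{"dx": 0.5, "dy": -0.1, "dz": 0, "turn": 0.07}, {"dx": 0.1, "dy": 0, "dz": 0, "turn": 0}, {"dx": 0, "dy": 0, "dz": 0, "turn": 0}]'

```text
time_s: 60.3
eef_pos: [0.6132, 0.0586, 0.194]
tool_rot: [179.6, 0.1, -70.2]
wrist_force: [0.0, -0.2, 0.4]
opening: 0.0682
```

```bash
python3 - <<'E'
from meas import *
go(.6205,.049,.0665,-70)
p,d,M=cam("wrist")
measure(d,M,dict(block=(.62,.05)))
E
```

```text
t60.3 pos [0.6132 0.0586 0.194 ] yaw -70.25 F [ 0.  -0.2  0.4] op 0.0682 
 total units dx 0.460 dy -0.147 dz 5.100 turn -0.031 rp [1.7957e+02 9.0000e-02] q [ 10.  22. -27.  99.  11.  61. -92.]
 after turn: dx 0.461 dy -0.145
block ((0.619420051574707, 0.04885449633002281), (0.04089285060763359, 0.039757296442985535), 19.256690979003906) 1413 [0.62197045 0.04995687 0.10506026]
```

Request:
move_arm --series '[{"dx": 0.45, "dy": -0.05, "dz": 0.3, "turn": 0}, {"dx": 0, "dy": 0, "dz": 0.6, "turn": 0}, {"dx": 0, "dy": 0, "dz": 0.6, "turn": 0}, {"dx": 0, "dy": 0, "dz": 0.3, "turn": 0}, {"dx": 0, "dy": 0, "dz": 0, "turn": 0}]'

```text
time_s: 60.85
eef_pos: [0.6166, 0.0516, 0.144]
tool_rot: [179.5, 0.2, -69.9]
wrist_force: [-0.9, 0.3, -0.5]
opening: 0.0683
```

```bash
python3 - <<'E'
from meas import *
go(.6195,.049,.0665,-70.4)
E
```

```text
t60.9 pos [0.6166 0.0516 0.144 ] yaw -69.95 F [-0.9  0.3 -0.5] op 0.0683 
 total units dx 0.137 dy -0.071 dz 3.099 turn 0.056 rp [1.7951e+02 1.6000e-01] q [ 10.  26. -27. 101.  13.  57. -92.]
 after turn: dx 0.136 dy -0.073
```

Request:
move_arm --series '[{"dx": 0.15, "dy": 0, "dz": 0.3, "turn": 0.05}, {"dx": 0, "dy": 0, "dz": 0.7, "turn": 0}, {"dx": 0, "dy": 0, "dz": 0.7, "turn": 0}, {"dx": 0, "dy": 0, "dz": 0.6, "turn": 0}, {"dx": 0, "dy": 0, "dz": 0.3, "turn": 0}, {"dx": 0, "dy": 0, "dz": 0, "turn": 0}]'

```text
time_s: 61.45
eef_pos: [0.6184, 0.0477, 0.0759]
tool_rot: [179.6, 0.1, -70.4]
wrist_force: [-0.6, 0.9, -0.1]
opening: 0.0682
```

```bash
python3 - <<'E'
from meas import *
go(.6195,.049,.0665,-70.4)
E
```

```text
t61.5 pos [0.6184 0.0477 0.0759] yaw -70.43 F [-0.6  0.9 -0.1] op 0.0682 
 total units dx -0.034 dy -0.060 dz 0.377 turn -0.004 rp [1.796e+02 1.300e-01] q [  9.  30. -25. 104.  16.  50. -94.]
 after turn: dx -0.034 dy -0.060
```

Request:
move_arm --series '[{"dx": -0.03, "dy": -0.05, "dz": 0.33, "turn": 0}, {"dx": 0, "dy": 0, "dz": 0, "turn": 0}]'

```text
time_s: 61.65
eef_pos: [0.6198, 0.049, 0.0678]
tool_rot: [179.7, 0.1, -70.4]
wrist_force: [0.1, 0.2, 0.7]
opening: 0.0684
```

Request:
move_arm --hand 255 --series '[{"dx": 0, "dy": 0, "dz": 0, "turn": 0}, {"dx": 0, "dy": 0, "dz": 0, "turn": 0}, {"dx": 0, "dy": 0, "dz": 0, "turn": 0}, {"dx": 0, "dy": 0, "dz": 0, "turn": 0}, {"dx": 0, "dy": 0, "dz": 0, "turn": 0}, {"dx": 0, "dy": 0, "dz": 0, "turn": 0}, {"dx": 0, "dy": 0, "dz": 0, "turn": 0}]'

```text
time_s: 62.35
eef_pos: [0.6206, 0.0494, 0.0692]
tool_rot: [179.8, 0.1, -70.4]
wrist_force: [0.3, 1.0, -2.1]
opening: 0.0398
```

```bash
python3 - <<'E'
from meas import *
go(.562,.283,.23,-70.4)
E
```

```text
t62.4 pos [0.6206 0.0494 0.0692] yaw -70.43 F [ 0.3  1.  -2.1] op 0.0398 
 total units dx -9.591 dy -0.921 dz -6.433 turn -0.003 rp [1.7978e+02 1.0000e-01] q [  8.  31. -25. 104.  16.  49. -95.]
 after turn: dx -9.591 dy -0.925
```

Request:
move_arm --series '[{"dx": 0, "dy": 0, "dz": -0.3, "turn": 0}, {"dx": 0, "dy": 0, "dz": -0.7, "turn": 0}, {"dx": 0, "dy": 0, "dz": -0.9, "turn": 0}, {"dx": 0, "dy": 0, "dz": -0.9, "turn": 0}, {"dx": 0, "dy": 0, "dz": -0.9, "turn": 0}, {"dx": 0, "dy": 0, "dz": -0.9, "turn": 0}, {"dx": 0, "dy": 0, "dz": -0.9, "turn": 0}, {"dx": -0.2, "dy": 0, "dz": -0.7, "turn": 0}, {"dx": -0.5, "dy": 0, "dz": -0.3, "turn": 0}, {"dx": -0.8, "dy": -0.1, "dz": 0, "turn": 0}, {"dx": -0.8, "dy": -0.1, "dz": 0, "turn": 0}, {"dx": -0.8, "dy": -0.1, "dz": 0, "turn": 0}]'

```text
time_s: 63.55
eef_pos: [0.5969, 0.1243, 0.2373]
tool_rot: [179.2, 0.2, -70.7]
wrist_force: [-0.3, -0.1, -6.5]
opening: 0.0403
```

```bash
python3 - <<'E'
from meas import *
go(.5627,.2832,.23,-70.4)
E
```

```text
t63.5 pos [0.5969 0.1243 0.2373] yaw -70.67 F [-0.3 -0.1 -6.5] op 0.0403 
 total units dx -6.450 dy -0.811 dz 0.291 turn -0.034 rp [1.7915e+02 1.7000e-01] q [  5.  20. -29.  97.  10.  66. -97.]
 after turn: dx -6.446 dy -0.842
```

Request:
move_arm --series '[{"dx": -0.9, "dy": -0.1, "dz": 0, "turn": 0}, {"dx": -0.9, "dy": -0.1, "dz": 0, "turn": 0}, {"dx": -0.9, "dy": -0.1, "dz": 0, "turn": 0}, {"dx": -0.9, "dy": -0.1, "dz": 0, "turn": 0}, {"dx": -0.8, "dy": -0.1, "dz": 0, "turn": 0}, {"dx": -0.5, "dy": -0.1, "dz": 0, "turn": 0}, {"dx": -0.3, "dy": 0, "dz": 0, "turn": 0}, {"dx": 0, "dy": 0, "dz": 0, "turn": 0}, {"dx": 0, "dy": 0, "dz": 0, "turn": 0}]'

```text
time_s: 64.45
eef_pos: [0.5587, 0.2627, 0.2334]
tool_rot: [178.6, 0.2, -70.2]
wrist_force: [0.8, -0.6, -6.4]
opening: 0.04
```

```bash
python3 - <<'E'
from seats import *
go(.5627,.2832,.0732,-70.4)
p,d,M=cam("wrist");cv2.imwrite("pics/w16.png",p[...,::-1])
seats(p,M,(150,60,330,230))
E
```

```text
t64.5 pos [0.5587 0.2627 0.2334] yaw -70.25 F [ 0.8 -0.6 -6.4] op 0.0400 
 total units dx -0.719 dy -0.427 dz 6.408 turn 0.019 rp [178.64   0.23] q [  -6.   22.  -32.   96.   12.   67. -111.]
 after turn: dx -0.720 dy -0.425
[214. 188.] ((0.5176898837089539, 0.3138774633407593), 0.023726068437099457) (array([0.51635222, 0.31198938]), np.float64(0.019993481844878775))
[241. 164.] ((0.5607621669769287, 0.28285208344459534), 0.02389247715473175) (array([0.56108137, 0.28285475]), np.float64(0.023052705978294275))
```

View pics/w16.png

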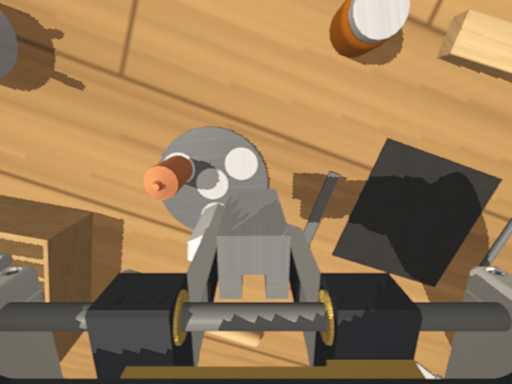

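Request:
move_arm --series '[{"dx": -0.7, "dy": -0.3, "dz": 0.3, "turn": 0}, {"dx": 0, "dy": 0, "dz": 0.7, "turn": 0}, {"dx": 0, "dy": 0, "dz": 0.8, "turn": 0}, {"dx": 0, "dy": 0, "dz": 0.8, "turn": 0}, {"dx": 0, "dy": 0, "dz": 0.8, "turn": 0}, {"dx": 0, "dy": 0, "dz": 0.7, "turn": 0}, {"dx": 0, "dy": 0, "dz": 0.4, "turn": 0}, {"dx": 0, "dy": 0, "dz": 0.2, "turn": 0}, {"dx": 0, "dy": 0, "dz": 0, "turn": 0}]'

```text
time_s: 65.4
eef_pos: [0.5627, 0.2722, 0.1128]
tool_rot: [178.8, 0.0, -71.0]
wrist_force: [-1.5, -0.3, -6.7]
opening: 0.0401
```

```bash
python3 - <<'E'
from meas import *
go(.5627,.2832,.0732,-70.4)
E
```

```text
t65.4 pos [0.5627 0.2722 0.1128] yaw -71.02 F [-1.5 -0.3 -6.7] op 0.0401 
 total units dx -0.415 dy -0.142 dz 1.585 turn -0.077 rp [1.7881e+02 2.0000e-02] q [  -9.   29.  -30.  101.   17.   55. -117.]
 after turn: dx -0.414 dy -0.146
```

Request:
move_arm --series '[{"dx": -0.4, "dy": -0.12, "dz": 0.2, "turn": 0}, {"dx": 0, "dy": 0, "dz": 0.5, "turn": 0}, {"dx": 0, "dy": 0, "dz": 0.3, "turn": 0}, {"dx": 0, "dy": 0, "dz": 0.1, "turn": 0}, {"dx": 0, "dy": 0, "dz": 0, "turn": 0}]'

```text
time_s: 65.9
eef_pos: [0.5627, 0.2842, 0.0848]
tool_rot: [179.0, 0.0, -71.0]
wrist_force: [-0.0, -0.2, -6.4]
opening: 0.0397
```

```bash
python3 - <<'E'
from meas import *
go(.5627,.2832,.0732,-70.4)
E
```

```text
t65.9 pos [0.5627 0.2842 0.0848] yaw -71.01 F [-0.  -0.2 -6.4] op 0.0397 
 total units dx 0.039 dy 0.015 dz 0.464 turn -0.077 rp [1.7897e+02 5.0000e-02] q [ -11.   31.  -29.  102.   18.   53. -119.]
 after turn: dx 0.039 dy 0.016
```

Request:
move_arm --series '[{"dx": 0.04, "dy": 0, "dz": 0.28, "turn": 0}, {"dx": 0, "dy": 0, "dz": 0, "turn": 0}, {"dx": 0, "dy": 0, "dz": 0.1, "turn": 0}]'

```text
time_s: 66.2
eef_pos: [0.5634, 0.2832, 0.0752]
tool_rot: [179.0, 0.0, -71.0]
wrist_force: [-0.5, -0.5, -5.8]
opening: 0.0399
```

Request:
move_arm --series '[{"dx": 0, "dy": 0, "dz": 0.11, "turn": 0}]'

```text
time_s: 66.3
eef_pos: [0.5636, 0.2834, 0.0732]
tool_rot: [179.1, 0.0, -71.0]
wrist_force: [-9.7, -8.5, 36.1]
opening: 0.0399
```

Request:
move_arm --series '[{"dx": 0, "dy": 0, "dz": 0, "turn": 0}]'

```text
time_s: 66.4
eef_pos: [0.5638, 0.2835, 0.0735]
tool_rot: [179.1, 0.0, -71.0]
wrist_force: [-1.1, 0.9, -7.2]
opening: 0.0399
```

Request:
move_arm --hand 70 --series '[{"dx": 0, "dy": 0, "dz": 0, "turn": 0}, {"dx": 0, "dy": 0, "dz": 0, "turn": 0}, {"dx": 0, "dy": 0, "dz": 0, "turn": 0}, {"dx": 0, "dy": 0, "dz": 0, "turn": 0}, {"dx": 0, "dy": 0, "dz": -0.4, "turn": 0}, {"dx": 0, "dy": 0, "dz": -0.8, "turn": 0}, {"dx": 0, "dy": 0, "dz": -0.9, "turn": 0}, {"dx": 0, "dy": 0, "dz": -0.9, "turn": 0}, {"dx": 0, "dy": 0, "dz": -0.9, "turn": 0}, {"dx": 0, "dy": 0, "dz": -0.9, "turn": 0}, {"dx": 0, "dy": 0, "dz": -0.9, "turn": 0}, {"dx": 0, "dy": 0, "dz": -0.7, "turn": 0}]'

```text
time_s: 67.6
eef_pos: [0.5659, 0.2848, 0.2441]
tool_rot: [179.2, 0.1, -71.0]
wrist_force: [-0.7, -0.1, 0.1]
opening: 0.0679
```

Request:
move_arm --series '[{"dx": 0.3, "dy": 0, "dz": -0.7, "turn": 0}, {"dx": 0.6, "dy": 0, "dz": -0.7, "turn": 0}, {"dx": 0.6, "dy": 0, "dz": -0.6, "turn": 0}, {"dx": 0.4, "dy": 0, "dz": -0.2, "turn": 0}, {"dx": 0, "dy": 0, "dz": 0, "turn": 0}]'

```text
time_s: 68.1
eef_pos: [0.5825, 0.2401, 0.308]
tool_rot: [179.6, 0.2, -70.8]
wrist_force: [1.0, 1.1, -0.1]
opening: 0.0681
```

```bash
python3 - <<'E'
from meas import *
go()
p,d,M=cam("wrist");cv2.imwrite("pics/w17.png",p[...,::-1])
measure(d,M,dict(hex=(.47,.292),can=(.524,.367),block=(.561,.283)))
p,d,M=cam("scene");cv2.imwrite("pics/s17.png",p[...,::-1])
E
```

```text
t68.1 pos [0.5825 0.2401 0.308 ] yaw -70.85 F [ 1.   1.1 -0.1] op 0.0681 
 total units dx 0.000 dy 0.000 dz 0.000 turn 0.000 rp [1.7958e+02 1.7000e-01] q [  -4.   19.  -32.   89.   10.   74. -108.]
can (array([0.52336095, 0.3658433 ]), np.float64(0.020715627642308835)) 226
  tip [0.52511897 0.36463515 0.10589019] 66
block ((0.5620256066322327, 0.28169435262680054), (0.04037490487098694, 0.040093861520290375), 19.298046112060547) 743 [0.56481586 0.28256347 0.1087918 ]
hex (array([0.47108293, 0.28997941]), np.float64(44.867175082346975), np.float64(0.02011421484008822)) [0.47975648 0.28439439 0.11752836] 112
```

View pics/w17.png

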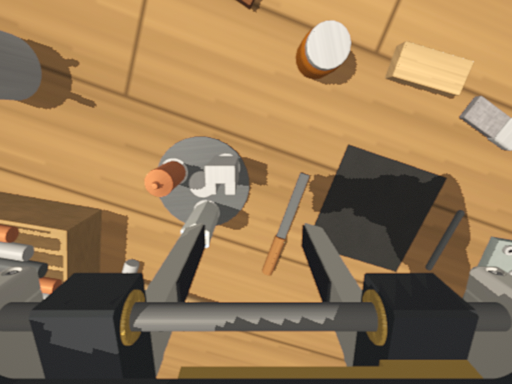

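View pics/s17.png

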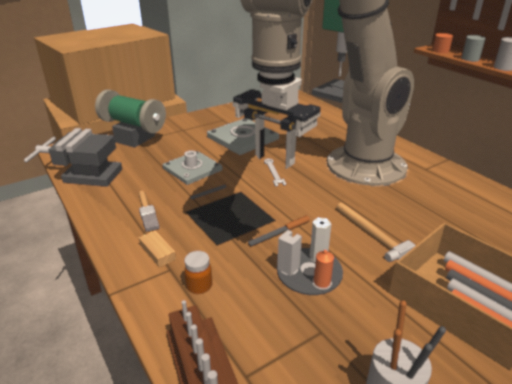

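```bash
python3 - <<'E'
from h import *
print(workorder.finish_job())
E
```

```text
the job is handed in; nothing more can be done
None
```

I finished the job in the order asked and handed it in at about 68 s of the 147 s allowed. I first moved the slotted block, oil can and hexagonal post to the mat. I then seated the bushing in the ring of the smaller jig and put the three tall pieces back on their own seats.

**Last checks:**
- **Upright:** the final wrist and scene pictures show all three tall pieces standing on the stand, with the mat empty.
- **Can and block:** each sits about 1 mm from its seat centre.
- **Hexagonal post:** it sits about 2 mm off its seat centre. This is the loosest of the three, and I left it as it was.
- **Bushing:** right after release it measured flat, with its top at 64 mm, about 3 mm off the ring's centre. The ring allows about 8 mm. At the end I only looked at it again in the scene picture, where it still stood in the jig.
- **Forces:** the largest wrist force I read was 48 N, pressing a held piece down on the mat, under the 120 N limit.
- **Disagreement:** at the start the cameras differed by up to about 4 mm in y. I used the wrist camera's values because they matched the grasps.

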